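Seat the cheese shredder's cover plate and lock it

TASK

Seat the cover plate of the cheese shredder evenly: tighten its four bar nuts about a half turn clockwise each, in cross order (after the first, the one diagonally opposite, then the other two), leaving each with its yellow end pointing at the green dot beside it. When all four are done, swing the lock lever beside the head fully over to the back. Leave the pepper mill, the jar and the slice of wood beside the machine where they are.

Things in the scene. Friction and masses are not known exactly. Their poses are not given: they have to be found in the camera images.
- machine: brown cheese shredder, fixed: foot 260 x 250 mm, square 225 mm head with an inclined face. Origin on the table under the face's middle; z up, y left, x level to the back (uphill). The seat (black gasket) has its middle 150 mm above the origin, its normal 35 degrees from vertical, tipped to -x (the front). Head's back edge about 215 mm high; nuts reach 240 mm.
- plate_mid (a point): middle of the upper face of the loose steel cover plate (210 x 210 x 10 mm) lying in the rim of the inclined face; x up the slope, y left, z square out of the plate. Springs hold it 5 mm off its gasket until the nuts, which sink 1.9 mm per rad, push their corners down; it rocks up to 2 degrees meanwhile. Seated, it lies flat on the gasket, 10 mm below this face.
- nut_a_top (a point): near left bar nut, seen from the front (plate x -58, y +58 mm); diagonally across: nut_c. Black bar 64 mm long, 14 thick, 24 high, one end yellow, on a steel hub 32 mm across, 16 high. Point: middle of the bar's top, 44 mm above the underside of its washer (40 mm across); x along the bar to the yellow end, z along the nut's axis out of the plate.
- nut_a (a joint): turn of the near left nut, rad: grows as it is turned clockwise (tightened) as seen looking down on the plate. 0: yellow end points down the slope and left (halfway between plate -x and +y); 3.14: up the slope and right (halfway between +x and -y), at the green dot on the plate beside the nut. Starts between -0.15 and 0.55, stops at 3.6. Stays where it is left; turning takes about 0.1 N m.
- nut_b_top (a point): near right bar nut, seen from the front (plate x -58, y -58 mm); diagonally across: nut_d. Black bar 64 mm long, 14 thick, 24 high, one end yellow, on a steel hub 32 mm across, 16 high. Point: middle of the bar's top, 44 mm above the underside of its washer (40 mm across); x along the bar to the yellow end, z along the nut's axis out of the plate.
- nut_b (a joint): turn of the near right nut, rad: grows as it is turned clockwise (tightened) as seen looking down on the plate. 0: yellow end points down the slope and left (halfway between plate -x and +y); 3.14: up the slope and right (halfway between +x and -y), at the green dot on the plate beside the nut. Starts between -0.15 and 0.55, stops at 3.6. Stays where it is left; turning takes about 0.1 N m.
- nut_c_top (a point): far right bar nut, seen from the front (plate x +58, y -58 mm); diagonally across: nut_a. Black bar 64 mm long, 14 thick, 24 high, one end yellow, on a steel hub 32 mm across, 16 high. Point: middle of the bar's top, 44 mm above the underside of its washer (40 mm across); x along the bar to the yellow end, z along the nut's axis out of the plate.
- nut_c (a joint): turn of the far right nut, rad: grows as it is turned clockwise (tightened) as seen looking down on the plate. 0: yellow end points down the slope and left (halfway between plate -x and +y); 3.14: up the slope and right (halfway between +x and -y), at the green dot on the plate beside the nut. Starts between -0.15 and 0.55, stops at 3.6. Stays where it is left; turning takes about 0.1 N m.
- nut_d_top (a point): far left bar nut, seen from the front (plate x +58, y +58 mm); diagonally across: nut_b. Black bar 64 mm long, 14 thick, 24 high, one end yellow, on a steel hub 32 mm across, 16 high. Point: middle of the bar's top, 44 mm above the underside of its washer (40 mm across); x along the bar to the yellow end, z along the nut's axis out of the plate.
- nut_d (a joint): turn of the far left nut, rad: grows as it is turned clockwise (tightened) as seen looking down on the plate. 0: yellow end points down the slope and left (halfway between plate -x and +y); 3.14: up the slope and right (halfway between +x and -y), at the green dot on the plate beside the nut. Starts between -0.15 and 0.55, stops at 3.6. Stays where it is left; turning takes about 0.1 N m.
- lock_lever (a joint): lock lever, rad: 0 leans to the machine's front, 1.0 is swung fully over to the back (end stop). Stays where it is left; about 1 N at the knob moves it.
- lock_lever_tip (a point): centre of the red ball knob (26 mm across) at the end of the lock lever, a 10 mm rod. It swings in an upright plane along the machine's x, radius 90 mm, about a pivot on the ledge left of the head at machine x +10, y +185 mm, 67 mm above the table; at 0 it leans 0.5 rad to the front of upright, at 1.0 0.5 rad to the back.
- pepper_mill: light wooden pepper mill, 150 mm tall, 56 mm across, standing beside the machine (origin under its foot)
- wood_slice: flat round slice of wood, 110 mm across, 16 mm thick, lying left of the machine, near its lever (origin under its centre)
- mustard_jar: amber jar with white cap, 64 mm across, 90 mm tall, on the lever's side of the machine (origin under its foot)

How it is judged:
On the way, in this order (a step that is already met when the one before it is completed fails the run):
1. a first nut is turned to its dot ((value of joint nut_a between 2.88 and 3.4 rad or value of joint nut_b between 2.88 and 3.4 rad or value of joint nut_c between 2.88 and 3.4 rad or value of joint nut_d between 2.88 and 3.4 rad)), for 0.2 s.
2. two diagonally opposite nuts are turned to their dots (((value of joint nut_a between 2.88 and 3.4 rad and value of joint nut_c between 2.88 and 3.4 rad) or (value of joint nut_b between 2.88 and 3.4 rad and value of joint nut_d between 2.88 and 3.4 rad))), for 0.2 s.
3. all four nuts are turned to their dots (value of joint nut_a between 2.88 and 3.4 rad and value of joint nut_b between 2.88 and 3.4 rad and value of joint nut_c between 2.88 and 3.4 rad and value of joint nut_d between 2.88 and 3.4 rad), for 0.2 s.
At the end, for the whole second after the job is handed in: All four yellow ends are within 15 degrees of their green dots (2.88 to 3.40 rad), the plate lies down on its gasket (plate_mid under 160 mm above the machine's origin; 158 seated, 162 loose) and even with it (within 1.1 degrees), and the lock lever is over to the back (over 0.85 rad) (all of step 3 and z of plate_mid in the frame of machine below 0.16 m and angle between plate_mid's own z axis and vertical between 0.591 and 0.631 rad and angle between plate_mid's own y axis and vertical between 1.551 and 1.591 rad and value of joint lock_lever above 0.85 rad); the robot touches nothing.
It fails at once if both nuts on one side of the plate are tightened (past 1.3 rad) while both on the opposite side are still loose (under 0.9 rad) ((value of joint each of nut_a, nut_b above 1.3 rad and value of joint each of nut_c, nut_d below 0.9 rad) or (value of joint each of nut_b, nut_c above 1.3 rad and value of joint each of nut_a, nut_d below 0.9 rad) or (value of joint each of nut_c, nut_d above 1.3 rad and value of joint each of nut_a, nut_b below 0.9 rad) or (value of joint each of nut_d, nut_a above 1.3 rad and value of joint each of nut_b, nut_c below 0.9 rad)).
It fails at once if the lock lever is thrown (past 0.5 rad) before all four nuts are at their dots (value of joint lock_lever above 0.5 rad and not (value of joint nut_a between 2.88 and 3.4 rad and value of joint nut_b between 2.88 and 3.4 rad and value of joint nut_c between 2.88 and 3.4 rad and value of joint nut_d between 2.88 and 3.4 rad)).
It fails at once if the mill, the jar or the slice of wood is moved by more than 40 mm (distance of any of pepper_mill, wood_slice, mustard_jar from where it was at the start of the episode above 0.04 m).
It also fails if it takes over 72 s, if anything falls off the work surface, if the arm or the gripper's body presses on something with over 40 N, if the wrist force passes 120 N, or if a joint passes its speed limit or range.

ROBOT

A 6-joint arm with a two-finger parallel gripper is mounted at the origin on the work surface. World frame = base frame: x ahead of the robot, y to its left, z up, the work surface at z = 0. Lengths are in m, angles in rad, forces in N, time in s.
With the tool pointing down it reaches from about 0.325 to 0.9 m from the base axis. Payload 6.1 kg.
Tool frame: the origin (TCP) lies on the centre line of the jaws, within the pads' length; the fingertips stand 14 mm ahead of it and the grasp point (between the pads) lies 5 mm behind it (tip_extent is the distance from the TCP to the fingertips, in m); z points along the fingers, y is the direction in which the jaws open and shut (so a half turn about z gives the same grasp; the last joint's range is limited). The gripper opens to 87 mm and grips with 3 to 60 N. Pads are 19 mm wide; open, the fingers measure 117 mm over their backs; the gripper's body (75 mm by 190 mm) begins 51 mm behind the grasp point.
Start: joints at [1.034, 0.22, 1.526, -0, 1.395, -0.126], TCP at [0.25, 0.573, 0.237] pointing down, gripper open.
Joint ranges: [-2.98, 2.98], [-0.91, 2.08], [0.09, 2.57], [-1.24, 4.39], [0.2, 2.65], [-2.68, 2.68]. Speed limits (rad/s): [2.57, 2.57, 3.01, 3.14, 3.14, 3.14].

INTERFACE

Orientations are given as a 3x3 rotation matrix whose columns are the frame's x, y, z axes.
In Python, from rig import get_state, capture, close_job, spot_in, tip_extent gives the robot as it stands.
- The arm moves only by the tool play_rows, never from a script. Its argument "steps" is a list of rows, each an object with "dp": the shift along the tool's x, y, z in cm, a list of three; "twist": the turn about the tool's z in rad; "grip": the finger opening in cm, from 0 to 8.7. A call has 1 to 20 rows; each row is the pose to reach, as a shift and turn from the pose commanded when the call began, along the tool's axes at that moment; what a row does not reach only later rows make up. A row lasts 1/8 s, in which the tool goes at most 62.5 mm and 10.7 degrees, less where a joint would pass 70% of its speed; a pose out of reach is approached as far as the arm can. A call with a gripper value outside its range is refused whole. The fingers move at their own pace and stop on an object; "force" is the grip in N (left out, the last holds). Time passes only in rows, so rows that repeat a pose let the fingers close. It gives the time, the measured TCP pose, the force and the opening at its end, in the units of the state.
- get_state(): the state, without advancing time (a new reading comes with each control period).
- capture(name): name is "scene" or "top" or "wrist"; returns a dict with "pixels" (384x512x3 uint8, red, green, blue), "range_z" (384x512 float32, m along the optical axis (not along the pixel's ray), 0 where there is no reading), "fx", "fy", "cx", "cy" (pixels), "extrinsics" (4x4, takes a point from camera to world coordinates); the wrist camera has in their place "tool_from_camera" (4x4, takes a point from camera to tool coordinates, whose origin is the TCP and whose axes are the flange's). Camera axes: x right, y down, z forward; pixel columns grow to the right and rows downward; lengths in m; the calibration is good to about 2 mm. A picture is of the moment at which its call begins: read the wrist's pose just before it.
- close_job(): hands the job in, once; it reports no verdict.
Trained networks look in a picture, given as the dict that the camera call returned (one of the last four; its "shot" number tells which), for a name from the list of things; names that differ only in an ending like _2 or _b are one class to them, and where a whole thing is asked for, a point or a joint stands for the part that bears it (a point fixed in the world has none). Each returns a list of dicts, best first, with "score" (0 to 1); they miss things now and then, are a little off and sometimes report something else, mostly with a low value. They report only what shows in the picture. A call takes as long as a camera call.
- spot_in(query, picture): "at" ([column, row] in pixels, amid what is visible of it).
The state is a dict: "time_s": time; "joint_pos": joint angles; "qd": joint speeds; "tau": joint torques, N m; "position": TCP position; "tcp_rot": TCP orientation; "contact_force": force on the tool from outside, world axes, zero at the start; "ft_torque": the same for the moment, N m; "finger_gap": opening from 0.0 (shut) to 1.0 (fully open).
Only numpy, scipy, OpenCV 4.12 (cv2) and the standard library are available. Lean on these libraries where they do the work, as an engineer would, in place of code of your own. Each camera call takes 0.05 s, during which the arm holds its last target.

## Working session

There is one attempt and no reset: what is moved stays moved. The work goes in short steps, Python scripts to look and compute and a tool call to move; the robot and the scene stay as the last step left them, time stands still between calls to the robot, and variables do not carry over. Pictures are saved under pics/ and viewed, and the job is handed in when it is done.

Besides the shell and the picture viewer there is one more tool, called after "Call:" as a command line: name --argument value ..., lists and objects as JSON in quotes. play_rows: Moves the arm, as the interface text tells. Its arguments: {"type":"object","properties":{"steps":{"type":"array","items":{"type":"object","properties":{"dp":{"type":"array","items":{"type":"number"}},"twist":{"type":"number"},"grip":{"type":"number"}}}},"force":{"type":"number"}},"required":["steps"]}

```bash
ls; mkdir -p pics
cat > h.py <<'E'
import numpy as np, cv2
from rig import *
def save(p,n): cv2.imwrite('pics/'+n+'.png', cv2.cvtColor(p['pixels'],cv2.COLOR_RGB2BGR))
def ext(p,s=None):
    if 'extrinsics' in p: return np.array(p['extrinsics'])
    T=np.eye(4);T[:3,:3]=np.array(s['tcp_rot']);T[:3,3]=s['position'];return T@np.array(p['tool_from_camera'])
def cloud(p,s=None):
    z=p['range_z'];h,w=z.shape;u,v=np.meshgrid(np.arange(w),np.arange(h))
    P=np.stack([(u-p['cx'])/p['fx']*z,(v-p['cy'])/p['fy']*z,z],-1)
    E=ext(p,s);return P@E[:3,:3].T+E[:3,3]
E
python3 - <<'E'
from h import *
s=get_state();print(s)
for n in['scene','top','wrist']:
    p=capture(n);save(p,n+'0');np.savez('/tmp/'+n+'0.npz',**{k:v for k,v in p.items()})
    print(n,p['fx'],p['fy'],p['cx'],p['cy'],ext(p,s).round(4).tolist())
    for q in['machine','nut_a_top','lock_lever_tip','pepper_mill','wood_slice','mustard_jar']:
        C=cloud(p,s)
        for d in spot_in(q,p)[:5]:
            c,r=[int(round(x)) for x in d['at']];print(q,d['at'],round(d['score'],2),C[r,c].round(3))
E
```

```text
pics
{'time_s': 0.0, 'joint_pos': array([ 1.03390530e+00,  2.21232742e-01,  1.52762452e+00, -2.91790719e-05,
        1.39470452e+00, -1.26079437e-01]), 'qd': array([ 0.0012519 ,  0.00169415,  0.00140573,  0.00097279, -0.00165804,
       -0.00080377]), 'tau': array([-1.29180909e-03, -4.94623768e+01, -3.87358046e+01,  6.97762496e-02,
        5.75839367e-02, -1.71557640e-04]), 'position': array([0.24928505, 0.57247484, 0.23542604]), 'tcp_rot': array([[-9.16798960e-01,  3.99347846e-01, -9.82455475e-04],
       [ 3.99348994e-01,  9.16797397e-01, -1.70676680e-03],
       [ 2.19118978e-04, -1.95710463e-03, -9.99998061e-01]]), 'contact_force': array([ 0.11389122, -0.48648406,  0.08724227]), 'ft_torque': array([-0.01989602, -0.0076029 ,  0.04751052]), 'finger_gap': 0.9996460149845253}
scene 409.52662821693104 409.52662821693104 258.21817916767907 186.3767699326076 [[0.0845, 0.8451, -0.5279, 1.0252], [0.9964, -0.0776, 0.0353, -0.0026], [-0.0112, -0.5289, -0.8486, 1.004], [0.0, 0.0, 0.0, 1.0]]
machine [253.0, 256.5] 0.91 [0.695 0.005 0.199]
nut_a_top [261.3, 193.6] 0.91 [0.523 0.037 0.162]
lock
[... 338 characters left out ...]
363 [[-0.0467, -0.9765, 0.2104, 0.2997], [-0.9989, 0.0446, -0.0148, 0.0382], [0.0051, -0.2109, -0.9775, 1.1273], [0.0, 0.0, 0.0, 1.0]]
machine [248.6, 180.1] 0.65 [0.551 0.026 0.141]
machine [191.3, 170.9] 0.61 [0.573 0.16  0.165]
lock_lever_tip [193.0, 167.9] 0.4 [0.58  0.155 0.163]
pepper_mill [346.6, 182.7] 0.74 [ 0.534 -0.206  0.137]
wood_slice [152.8, 227.6] 0.65 [0.465 0.28  0.017]
mustard_jar [153.9, 225.6] 0.25 [0.471 0.278 0.013]
mustard_jar [297.8, 142.2] 0.24 [ 0.607 -0.083  0.238]
wrist 302.3603387415169 302.3603387415169 256.0214528049429 192.80950096653356 [[0.4, 0.8837, 0.2429, 0.1831], [0.9165, -0.3851, -0.1081, 0.6024], [-0.002, 0.2658, -0.964, 0.3839], [0.0, 0.0, 0.0, 1.0]]
```

Run:
```python
import cv2
for n,(x0,y0,x1,y1) in {'scene':(120,130,420,355),'top':(110,80,410,305)}.items():
    i=cv2.imread(f'pics/{n}0.png');cv2.imwrite(f'pics/{n}0c.png',cv2.resize(i[y0:y1,x0:x1],(800,600),interpolation=cv2.INTER_CUBIC))
```

```text
(no output)
```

View pics/scene0c.png

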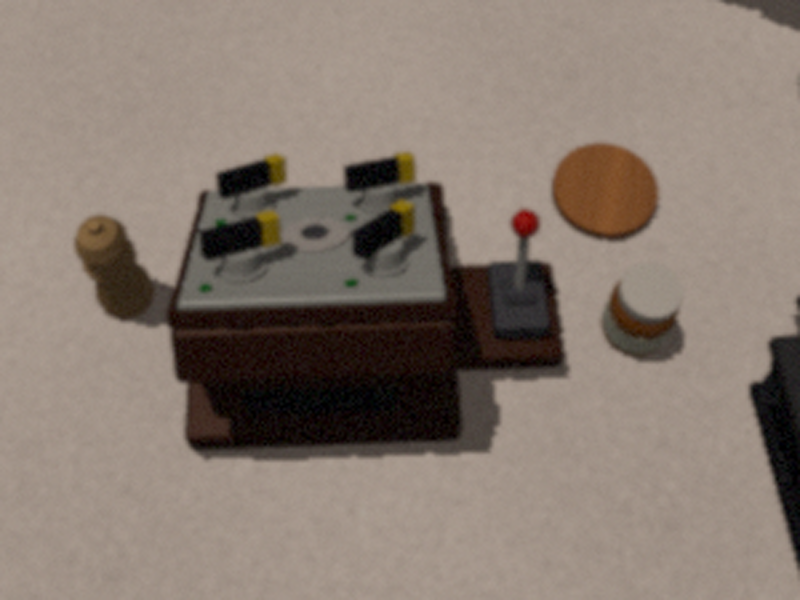

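View pics/top0c.png

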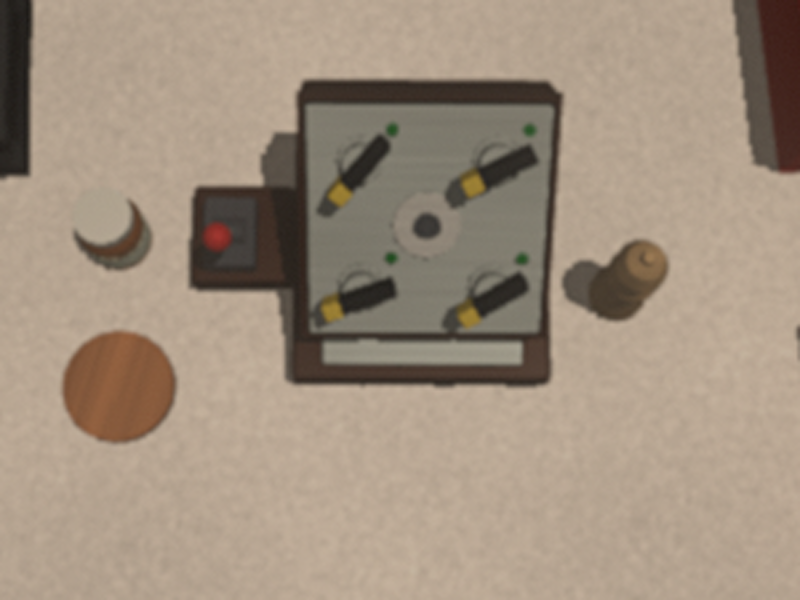

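The scene view shows the machine nearly aligned with the world axes, with its slope rising away from the robot. The four yellow ends point down-left and left, the red knob is near top-crop (217,237), the mill is on the right, and the jar and slice are on the left. The tool always points straight down, so I'll push the bar ends with the closed fingers. Next I fit the pose.

```bash
cat > fit.py <<'E'
from h import *
from scipy.optimize import least_squares
def plane(C,m):
    P=C[m];
    for t in(.02,.006,.004,.003):
        c=P.mean(0);n=np.linalg.svd(P-c,full_matrices=False)[2][2]
        n*=np.sign(n[2]);d=C[m]@n-c@n
        P=C[m][abs(d)<t] if False else P[abs((P-c)@n)<t]
    return n,P.mean(0),P
E
python3 - <<'E'
from fit import *
for nm in['top','scene']:
    p=dict(np.load(f'/tmp/{nm}0.npz'));C=cloud(p);rgb=p['pixels'].astype(int)
    m=(p['range_z']>0)&(C[...,0]>.42)&(C[...,0]<.72)&(abs(C[...,1]-.025)<.14)&(C[...,2]>.06)&(C[...,2]<.26)
    grey=(rgb.max(-1)-rgb.min(-1)<30)&(rgb.mean(-1)>70)
    n,c,P=plane(C,m&grey)
    print(nm,n.round(3),np.degrees(np.arccos(n[2])),'az',np.degrees(np.arctan2(n[1],-n[0])),c.round(4),len(P))
    h=(C-c)@n
    bm=m&(h>.035)&(h<.06)
    ys,xs=np.nonzero(bm);print(len(ys))
    k,lab,st,ce=cv2.connectedComponentsWithStats(bm.astype(np.uint8))
    x=-n*n[2];x=np.array([0,0,1.])-n*n[2];x/=np.linalg.norm(x);y=np.cross(n,x)
    for i in range(1,k):
        if st[i,4]<20:continue
        Q=C[lab==i];col=rgb[lab==i]
        L=np.stack([(Q-c)@x,(Q-c)@y],-1);mn=(L.max(0)+L.min(0))/2
        yel=(col[:,0]>col[:,2]+50)
        (cx,cy),wh,a=cv2.minAreaRect(L.astype(np.float32)*1000)
        print(st[i,4],'ctr',(cx,cy),wh,'h',np.percentile(h[lab==i],[50,90]).round(4),'yel',L[yel].mean(0).round(4)*1000,yel.sum(), 'dir',np.degrees(np.arctan2(*(L[yel].mean(0)-L[~yel].mean(0))[::-1])) if yel.sum() else None,'world',(c+cx/1e3*x+cy/1e3*y).round(4))
    # knob
    r=(rgb[...,0]>120)&(rgb[...,1]<60)&(C[...,2]>.1);Q=C[r]
    print('knob',Q.mean(0).round(3),Q.max(0).round(3),Q.min(0).round(3))
E
```

```text
top [-0.572  0.03   0.82 ] 34.929372581127566 az 2.9835224723919196 [ 0.5891 -0.0159  0.1662] 4775
823
210 ctr (50.87548065185547, 49.55512237548828) (15.121426582336426, 65.02881622314453) h [0.0447 0.0473] yel [33.4 66.7] 48 dir 137.03519315937717 world [0.6334 0.0314 0.1953]
218 ctr (50.61440658569336, -66.00387573242188) (16.828542709350586, 65.1097183227539) h [0.0438 0.0463] yel [ 41.5 -43. ] 56 dir 114.79208240110242 world [ 0.6271 -0.084   0.1951]
199 ctr (-64.33814239501953, -65.7096939086914) (16.313701629638672, 64.96302795410156) h [0.0439 0.0464] yel [-76.5 -44.2] 48 dir 120.71903181108515 world [ 0.533  -0.0788  0.1293]
196 ctr (-64.99576568603516, 49.68816375732422) (15.504032135009766, 65.13806915283203) h [0.0434 0.0462] yel [-71.4  73.6] 51 dir 108.37053065345111 world [0.5385 0.0365 0.1289]
knob [ 0.694 -0.344  0.219] [0.929 0.169 1.127] [ 0.3   -0.687  0.103]
scene [-0.569  0.031  0.822] 34.738902391908056 az 3.1259473073554864 [ 0.6085 -0.0131  0.1788] 2147
675
147 ctr (-84.81668853759766, 49.19941711425781) (17.82396125793457, 66.15255737304688) h [0.0416 0.0447] yel [-91.   71.7] 35 dir 109.232308305273 world [0.5416 0.0398 0.1305]
146 ctr (-85.53231811523438, -66.892578125) (20.992454528808594, 66.3895263671875) h [0.0421 0.045 ] yel [-96.7 -46. ] 36 dir 123.82080876562458 world [ 0.5347 -0.0761  0.13  ]
187 ctr (28.65696907043457, 48.96811294555664) (16.144153594970703, 67.41885375976562) h [0.0437 0.0465] yel [13.7 65.7] 46 dir 138.70034365207684 world [0.6347 0.0345 0.1951]
195 ctr (30.003217697143555, -67.57816314697266) (18.30740737915039, 64.4830093383789) h [0.0423 0.0455] yel [ 22.  -44.7] 51 dir 116.46790072462359 world [ 0.6294 -0.082   0.1959]
knob [ 0.769 -0.311  0.224] [1.025 0.168 1.004] [ 0.576 -0.568  0.106]
```

Both cameras agree: the nuts sit on a 116 mm square, the tilt is 35° and the plate's mid height is 162 mm, all as specified. The starting values are a≈0.46, b≈0.24, c≈0.35 and d≈-0.03. Next I plan single-finger pushes (jaws 60 mm open, tool y along machine y) and simulate the contacts.

```bash
cat > plan.py <<'E'
from h import *
az=np.radians(-3.05)
X=np.array([np.cos(az),np.sin(az),0]);Y=np.array([-np.sin(az),np.cos(az),0]);Z=np.array([0,0,1.])
t35=np.radians(35);c35,s35=np.cos(t35),np.sin(t35)
px=X*c35+Z*s35;pn=-X*s35+Z*c35
M=np.array([.584,-.0223,.1625])
NUT=dict(a=(-58,58),b=(-58,-58),c=(58,-58),d=(58,58))
def W(x,y,h): return M+(x*px+y*Y+h*pn)/1000     # plate mm -> world
def rect(c,u,a,b):
    u=np.array(u);w=np.array([-u[1],u[0]]);return np.array([c+sa*a*u+sb*b*w for sa,sb in((1,1),(1,-1),(-1,-1),(-1,1))])
def overlap(P,Q):
    for R in(P,Q):
        for i in range(2):
            e=R[i+1]-R[i];n=np.array([-e[1],e[0]]);n/=np.linalg.norm(n)
            p=P@n;q=Q@n
            if p.max()<=q.min() or q.max()<=p.min():return False
    return True
def hit(f,hc,v):  # f finger tip centre in nut-plate coords (mm) at height hc
    ph=np.radians(135)-v;u=(np.cos(ph),np.sin(ph));B=rect(np.zeros(2),u,32,7)
    for h in np.arange(20,44.1,2)-1.9*v:
        lo=-11.6+(h-hc)*.7;hi=11.6+(h-hc)*.7
        # below tip plane: need point above bottom: x offset dx<= (h-hc)/tan35 -> h>=hc - dx*... bottom plane: h-hc=-dx*tan35
        lo=max(lo,-(h-hc)/.7)
        if lo>=hi: continue
        F=rect(np.array([f[0]+(lo+hi)/2,f[1]]),(1,0),(hi-lo)/2,7.5)
        if overlap(F,B):return True
    return False
def center(v,rc,hc):
    ph=np.radians(135)-v;u=np.array([np.cos(ph),np.sin(ph)]);t=np.array([u[1],-u[0]])
    lo,hi=0,60
    for _ in range(25):
        m=(lo+hi)/2
        if hit(rc*u-t*m,hc,v):lo=m
        else:hi=m
    return rc*u-t*hi
E
python3 - <<'E'
from plan import *
for v0,n in((.46,'a'),(-.03,'d')):
  print(n)
  for rc in(20,26):
   v=v0
   for vv in np.linspace(v0,3.14,12):
    hc=30-1.9*vv
    f=center(vv,rc,hc);print(rc,round(vv,2),f.round(1))
E
```

```text
a
20 0.46 [-34.5   9.5]
20 0.7 [-30.5  17.6]
20 0.95 [-25.7  24.5]
20 1.19 [-19.3  30.1]
20 1.43 [-10.7  33.2]
20 1.68 [-0.9 33. ]
20 1.92 [ 9.4 27.3]
20 2.17 [16.4 20.4]
20 2.41 [20.8 13.8]
20 2.65 [23.9  9.8]
20 2.9 [26.   4.5]
20 3.14 [26.5 -1.7]
26 0.46 [-36.4  15.1]
26 0.7 [-31.   23.5]
26 0.95 [-24.8  30.4]
26 1.19 [-17.   35.6]
26 1.43 [-6.  37.2]
26 1.68 [ 6.8 33. ]
26 1.92 [16.  27.3]
26 2.17 [22.5 20.4]
26 2.41 [26.8 13.5]
26 2.65 [29.6  8. ]
26 2.9 [31.2  1.4]
26 3.14 [30.8 -5.9]
d
20 -0.03 [-33.2  -6. ]
20 0.26 [-35.4   2.6]
20 0.55 [-33.5  12.4]
20 0.83 [-27.7  21.4]
20 1.12 [-21.4  28.7]
20 1.41 [-11.6  33. ]
20 1.7 [ 0.1 32.6]
20 1.99 [11.6 25.6]
20 2.28 [18.7 17.1]
20 2.56 [22.8 11.4]
20 2.85 [25.7  5.5]
20 3.14 [26.5 -1.7]
26 -0.03 [-37.5  -1.9]
26 0.26 [-38.4   7.7]
26 0.55 [-34.9  18.3]
26 0.83 [-27.4  27.4]
26 1.12 [-19.4  34.4]
26 1.41 [-7.6 37.5]
26 1.7 [ 7.7 32.6]
26 1.99 [18.  25.6]
26 2.28 [24.7 17.1]
26 2.56 [28.7 10.2]
26 2.85 [31.   2.7]
26 3.14 [30.8 -5.9]
```

```bash
cat >> plan.py <<'E'
def tcp_target(nut,f,hc):
    n=NUT[nut];s=37.5 if nut in'ad' else -37.5
    return W(n[0]+f[0],n[1]+f[1],hc)+Y*s/1000+Z*.014
def move(target):
    """dp in cm (tool axes) and twist to line up"""
    s=get_state();R=np.array(s['tcp_rot']);d=R.T@(np.asarray(target)-s['position'])*100
    yt=R[:,1];a=np.arctan2(yt[1],yt[0])-np.arctan2(Y[1],Y[0]);a=(a+np.pi/2)%np.pi-np.pi/2
    return d.round(2),round(a,3),s['time_s']
def path(v0=-.25,n=19,ve=3.14):
    out=[]
    for v in np.linspace(v0,ve,n):
        hc=30-1.9*max(v,0);out.append((v,center(v,24,hc),hc))
    return out
E
python3 - <<'E'
from plan import *
P=path()
p0=W(*P[0][1],P[0][2])
for v,f,hc in P:
    d=W(*f,hc)-p0;print(round(v,2),f.round(1),[round(-d@X*100,2),round(d@Y*100,2),round(-d[2]*100,2)])
for n in'abcd':
    t=tcp_target(n,P[0][1],30);print(n,t.round(3))
t=tcp_target('a',P[0][1],30);print(move(t+Z*.06))
E
```

```text
-0.25 [-33.2  -8.9] [np.float64(0.0), np.float64(0.0), np.float64(-0.0)]
-0.06 [-35.8  -4.2] [np.float64(0.21), np.float64(0.46), np.float64(0.15)]
0.13 [-37.2   1.5] [np.float64(0.32), np.float64(1.04), np.float64(0.25)]
0.32 [-37.2   8. ] [np.float64(0.29), np.float64(1.69), np.float64(0.28)]
0.5 [-35.2  14.8] [np.float64(0.11), np.float64(2.37), np.float64(0.19)]
0.69 [-31.1  21.2] [np.float64(-0.24), np.float64(3.0), np.float64(-0.01)]
0.88 [-26.6  26.6] [np.float64(-0.63), np.float64(3.55), np.float64(-0.24)]
1.07 [-21.8  31.3] [np.float64(-1.05), np.float64(4.02), np.float64(-0.49)]
1.26 [-15.4  34.8] [np.float64(-1.59), np.float64(4.36), np.float64(-0.83)]
1.45 [-7.8 36.4] [np.float64(-2.23), np.float64(4.53), np.float64(-1.23)]
1.63 [ 2.1 33.9] [np.float64(-3.06), np.float64(4.28), np.float64(-1.77)]
1.82 [10.2 29.8] [np.float64(-3.75), np.float64(3.87), np.float64(-2.21)]
2.01 [16.5 24.9] [np.float64(-4.29), np.float64(3.38), np.float64(-2.54)]
2.2 [21.2 19.4] [np.float64(-4.69), np.float64(2.83), np.float64(-2.78)]
2.39 [24.4 14. ] [np.float64(-4.98), np.float64(2.28), np.float64(-2.93)]
2.58 [26.9 10.3] [np.float64(-5.2), np.float64(1.92), np.float64(-3.04)]
2.76 [28.7  5.9] [np.float64(-5.37), np.float64(1.48), np.float64(-3.12)]
2.95 [29.6  0.9] [np.float64(-5.46), np.float64(0.98), np.float64(-3.14)]
3.14 [29.4 -4.5] [np.float64(-5.47), np.float64(0.43), np.float64(-3.1)]
a [0.497 0.069 0.149]
b [ 0.487 -0.122  0.149]
c [ 0.582 -0.127  0.215]
d [0.592 0.064 0.215]
(array([-42.79, -36.32,   2.77]), np.float64(-0.358), 1.05)
```

Call:
play_rows --force 40 --steps '[{"dp": [-10,-9,0],"twist": -0.09,"grip": 6.0},{"dp": [-21,-18,0],"twist": -0.18,"grip": 6.0},{"dp": [-32,-27,1],"twist": -0.27,"grip": 6.0},{"dp": [-42.8,-36.3,2.7],"twist": -0.358,"grip": 6.0},{"dp": [-42.8,-36.3,2.7],"twist": -0.358,"grip": 6.0},{"dp": [-42.8,-36.3,2.7],"twist": -0.358,"grip": 6.0},{"dp": [-42.8,-36.3,2.7],"twist": -0.358,"grip": 6.0},{"dp": [-42.8,-36.3,2.7],"twist": -0.358,"grip": 6.0},{"dp": [-42.8,-36.3,2.7],"twist": -0.358,"grip": 6.0},{"dp": [-42.8,-36.3,2.7],"twist": -0.358,"grip": 6.0},{"dp": [-42.8,-36.3,2.7],"twist": -0.358,"grip": 6.0},{"dp": [-42.8,-36.3,2.7],"twist": -0.358,"grip": 6.0},{"dp": [-42.8,-36.3,2.7],"twist": -0.358,"grip": 6.0},{"dp": [-42.8,-36.3,2.7],"twist": -0.358,"grip": 6.0}]'

```text
time_s: 2.8
position: [0.4968, 0.0702, 0.2097]
tcp_rot: [[-0.999, 0.051, 0.0], [0.051, 0.999, -0.0], [-0.0, 0.0, -1.0]]
contact_force: [0.2, -0.6, -0.5]
finger_gap: 0.687
```

Run:
```python
from plan import *
t=tcp_target('a',path()[0][1],30);print(move(t));s=get_state();print(s['finger_gap']*.087,s['contact_force'],s['position'],s['joint_pos'])
p=capture('wrist');save(p,'w1');p=capture('top');save(p,'t1')
i=cv2.imread('pics/t1.png');cv2.imwrite('pics/t1c.png',cv2.resize(i[80:305,110:410],(800,600)))
```

```text
(array([-0.01, -0.11,  6.09]), np.float64(0.002), 2.8)
0.059744212104717545 [ 0.20019139 -0.6389291  -0.465071  ] [0.49680254 0.07019966 0.20967551] [-1.69281999e-02 -5.62828133e-02  1.87213206e+00 -2.58445485e-06
  1.32552342e+00 -1.53664588e+00]
```

View pics/w1.png

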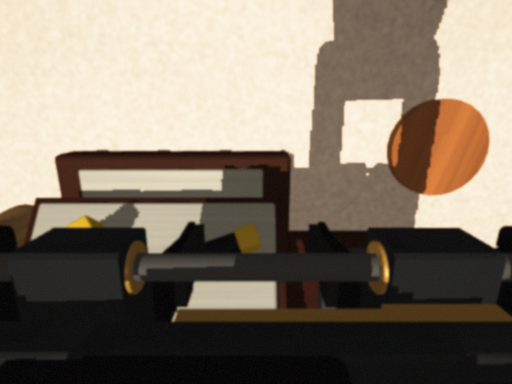

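The wrist view shows the right finger (col ~190) just behind nut a's yellow end (248,238), and the left finger (col ~320) out over the plate's left edge. I'll descend and push nut a.

Call:
play_rows --steps '[{"dp": [0,-0.1,3],"twist": 0,"grip": 6.0},{"dp": [0,-0.1,6.1],"twist": 0,"grip": 6.0},{"dp": [0.2,0.4,6.2],"twist": 0,"grip": 6.0},{"dp": [0.3,0.9,6.3],"twist": 0,"grip": 6.0},{"dp": [0.3,1.6,6.4],"twist": 0,"grip": 6.0},{"dp": [0.1,2.3,6.3],"twist": 0,"grip": 6.0},{"dp": [-0.25,2.9,6.1],"twist": 0,"grip": 6.0},{"dp": [-0.65,3.45,5.85],"twist": 0,"grip": 6.0},{"dp": [-1.05,3.9,5.6],"twist": 0,"grip": 6.0},{"dp": [-1.6,4.25,5.25],"twist": 0,"grip": 6.0},{"dp": [-2.25,4.4,4.85],"twist": 0,"grip": 6.0}]'

```text
time_s: 4.28
position: [0.5225, 0.1126, 0.1616]
tcp_rot: [[-0.999, 0.052, 0.001], [0.052, 0.999, 0.0], [-0.001, 0.0, -1.0]]
contact_force: [0.6, -0.6, 0.3]
finger_gap: 0.686
```

Run:
```python
from plan import *
P=path();print(move(tcp_target('a',P[9][1],P[9][2])),get_state()['contact_force'])
p=capture('top');save(p,'t2');p=capture('scene');save(p,'s2')
a=cv2.imread('pics/t2.png')[80:305,110:410];b=cv2.imread('pics/s2.png')[130:355,120:420]
cv2.imwrite('pics/m2.png',np.hstack([cv2.resize(a,(400,300)),cv2.resize(b,(400,300))]))
```

```text
(array([0.1 , 0.05, 0.05]), np.float64(0.001), 4.275) [ 0.62315968 -0.58140449  0.29568583]
```

View pics/m2.png

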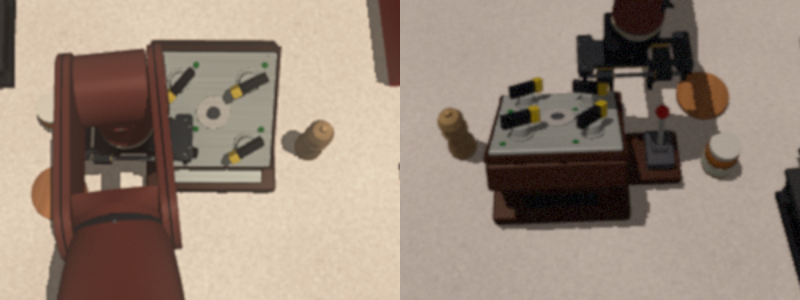

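Run:
```python
import cv2
a=cv2.imread('pics/s2.png')[130:250,200:360];cv2.imwrite('pics/s2z.png',cv2.resize(a,(800,600),interpolation=cv2.INTER_CUBIC))
```

```text
(no output)
```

View pics/s2z.png

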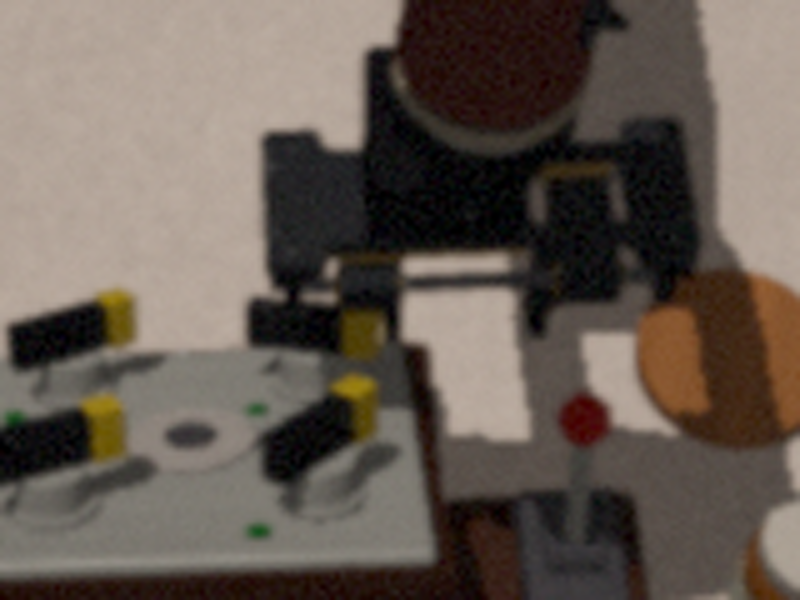

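```bash
cat > nuts.py <<'E'
from plan import *
def nuts(p):
    C=cloud(p);rgb=p['pixels'].astype(int);D=(C-M)
    x=D@px*1000;y=D@Y*1000;h=D@pn*1000
    for n,(a,b) in NUT.items():
        near=(np.hypot(x-a,y-b)<38)&(h>20)&(h<52)&(p['range_z']>0)
        yel=near&(rgb[...,0]>rgb[...,2]*1.5)&(rgb[...,0]>90)&(rgb[...,1]>rgb[...,2]*1.4)
        if yel.sum()<8: print(n,'no yellow',yel.sum());continue
        # use top-most yellow surface
        hh=h[yel];k=hh>np.percentile(hh,40)
        yx,yy=np.median(x[yel][k])-a,np.median(y[yel][k])-b
        print(n,'yellow at',round(yx,1),round(yy,1),'h',round(np.percentile(hh,80),1),'v=',round((np.radians(135)-np.arctan2(yy,yx)+np.pi)%(2*np.pi)-np.pi,2),yel.sum())
E
python3 - <<'E'
from nuts import *
for n in('top','scene'):
    p=dict(np.load(f'/tmp/{n}0.npz'));nuts(p)
p=capture('scene');save(p,'s3');np.savez('/tmp/s3.npz',**p);nuts(p)
C=cloud(p);s=get_state();L=(C-s['position'])@np.array(s['tcp_rot'])*1000
m=(abs(L[...,0])<25)&(L[...,1]<-15)&(L[...,1]>-60)&(L[...,2]>-45)&(L[...,2]<16)&(p['range_z']>0)
for v,u in zip(*np.nonzero(m)):
    if (v+u)%3==0: print(u,v,L[v,u].round(0),p['pixels'][v,u])
E
```

```text
a yellow at -9.2 20.6 h 46.8 v= 0.37 58
b yellow at -13.1 19.3 h 46.5 v= 0.19 59
c yellow at -12.1 21.5 h 46.4 v= 0.27 65
d yellow at -19.7 15.5 h 47.7 v= -0.12 54
a yellow at -3.3 25.1 h 44.5 v= 0.66 56
b yellow at -9.5 22.9 h 45.0 v= 0.39 50
c yellow at -6.3 24.4 h 45.0 v= 0.53 84
d yellow at -16.7 16.0 h 46.9 v= -0.02 28
a no yellow 3
b yellow at -9.4 22.9 h 44.5 v= 0.4 59
c yellow at -6.8 25.3 h 44.8 v= 0.52 85
d yellow at -18.6 16.0 h 46.4 v= -0.07 40
280 182 [  5. -30. -36.] [124 110  99]
280 191 [ -9. -30. -19.] [127 116 107]
273 192 [ -7. -46. -11.] [58 51 23]
276 192 [-11. -40. -18.] [49 39 26]
279 192 [ -9. -32. -14.] [65 56 52]
269 193 [ -8. -56.  -9.] [71 57 16]
272 193 [ -8. -49.  -8.] [68 54  0]
275 193 [-10. -42. -12.] [71 61 27]
278 193 [-10. -35. -11.] [4 6 1]
268 194 [ -8. -58.  -4.] [53 40  9]
271 194 [ -9. -51.  -6.] [79 66 17]
274 194 [-10. -44.  -6.] [81 64 15]
277 194 [-12. -37. -10.] [42 36 24]
280 194 [ -9. -30.  -5.] [134 123 115]
270 195 [-11. -54.  -5.] [80 64  8]
273 195 [-12. -47.  -6.] [76 65  3]
276 195 [ -5. -39.   6.] [74 64 38]
279 195 [ -8. -32.   1.] [71 67 59]
269 196 [-12. -56.  -2.] [72 57  6]
272 196 [-13. -49.  -3.] [79 64  8]
275 196 [-12. -42.  -1.] [84 70 36]
278 196 [-10. -34.   3.] [21 20 19]
268 197 [-13. -58.   1.] [51 41 16]
271 197 [-14. -51.  -1.] [79 64  9]
274 197 [-17. -44.  -4.] [80 64 15]
277 197 [-10. -37.   8.] [60 52 38]
280 197 [-10. -29.   7.] [122 109  99]
270 198 [-14. -54.   4.] [82 66 15]
273 198 [-17. -47.  -1.] [79 65 13]
276 198 [-10. -39.  12.] [93 81 59]
269 199 [-15. -56.   8.] [72 59 15]
272 199 [-17. -49.   5.] [78 63  6]
275 199 [-17. -42.   5.] [74 61 31]
268 200 [-17. -59.   8.] [52 42 28]
271 200 [-17. -51.   8.] [80 61 13]
274 200 [-19. -44.   5.] [78 62 18]
270 201 [-19. -54.   9.] [70 60 27]
273 201 [-20. -47.   9.] [74 61 29]
```

Run:
```python
from plan import *
p=dict(np.load('/tmp/s3.npz'));C=cloud(p);rgb=p['pixels'].astype(int);D=C-M
x=D@px*1000+58;y=D@Y*1000-58;h=D@pn*1000
m=(abs(x)<45)&(abs(y)<50)&(h>15)&(h<75)&(p['range_z']>0)
for v,u in zip(*np.nonzero(m)):
    if (v*2+u)%5==0: print(u,v,round(x[v,u]),round(y[v,u]),round(h[v,u]),rgb[v,u])
s=get_state();f=(s['position']-Z*.014-Y*.0375-M);print(f@px*1000+58,f@Y*1000-58,f@pn*1000)
```

```text
252 189 -6 -23 45 [111  99  93]
250 190 -5 -28 43 [82 74 71]
255 190 -4 -16 43 [66 61 58]
265 190 -2 8 43 [111 101  92]
280 190 21 43 52 [114 103  93]
253 191 0 -21 42 [38 34 34]
263 191 2 3 42 [35 28 29]
251 192 0 -26 39 [10 16 10]
256 192 3 -14 41 [25 21 23]
261 192 4 -2 41 [13  5 21]
266 192 9 10 42 [13 17 14]
271 192 13 22 44 [56 45 21]
276 192 21 33 47 [49 39 26]
249 193 -4 -31 35 [96 87 79]
254 193 0 -18 37 [13 12 16]
259 193 4 -6 38 [13 15 16]
264 193 9 5 40 [ 8 13  5]
269 193 13 17 41 [71 57 16]
274 193 17 29 43 [72 60  9]
279 193 12 41 40 [66 58 55]
252 194 -2 -23 33 [16 19 22]
257 194 3 -11 35 [10 17 14]
262 194 6 1 36 [13 13 10]
267 194 9 13 37 [26 17  2]
272 194 15 24 39 [80 62  6]
277 194 17 36 40 [42 36 24]
250 195 -2 -28 31 [27 26 24]
255 195 2 -16 32 [18 20 21]
260 195 6 -4 33 [16 18 11]
265 195 11 8 36 [15 12 14]
270 195 13 19 36 [80 64  8]
275 195 13 31 36 [77 66 29]
280 195 9 44 33 [134 120 111]
253 196 3 -21 30 [0 0 5]
258 196 6 -9 31 [ 1 11  3]
263 196 8 3 32 [19 13 17]
268 196 13 15 33 [50 38  9]
273 196 17 26 35 [80 64 13]
278 196 8 39 30 [21 20 19]
251 197 -2 
[... 183 characters left out ...]
 93]
254 198 1 -19 24 [35 31 31]
259 198 8 -7 27 [11 19 12]
264 198 8 5 26 [0 0 4]
269 198 13 17 28 [73 59  2]
274 198 15 29 29 [81 67 23]
252 199 0 -24 21 [77 73 69]
257 199 2 -12 22 [60 57 54]
262 199 7 0 23 [23 26 23]
267 199 12 12 25 [27 15 12]
272 199 13 24 25 [78 63  6]
260 200 2 -5 19 [78 78 70]
265 200 8 7 21 [33 31 31]
270 200 15 19 24 [77 61 14]
275 200 15 31 23 [68 58 38]
258 201 8 -9 19 [121 117 110]
263 201 6 3 18 [102  99  92]
268 201 6 15 17 [56 50 36]
273 201 13 26 20 [74 61 29]
256 202 5 -14 15 [98 94 89]
261 202 14 -2 19 [120 117 109]
266 202 11 10 17 [60 60 55]
259 203 13 -7 16 [111 107 100]
264 203 16 5 17 [73 72 67]
-6.255941500759732 35.581818426807175 27.12222905781364
```

The depth data show nut a turned to v≈1.08 (bar at about 73° in plate axes), after which the finger slipped past the bar's end. I'll contact further inboard from here. First I recompute the path with smaller radii.

```bash
cat >> plan.py <<'E'
def path(v0=-.25,n=19,ve=3.14):
    out=[]
    for v in np.linspace(v0,ve,n):
        rc=np.interp(v,[-.3,.6,.9,1.2,1.6,1.9,2.3,2.6,3.2],[22,21,19,16,14,15,22,24,24])
        hc=30-1.9*max(v,0);out.append((v,center(v,rc,hc),hc))
    return out
def rows(nut,P):
    s=get_state();R=np.array(s['tcp_rot'])
    for v,f,hc in P:
        d=R.T@(tcp_target(nut,f,hc)-s['position'])*100;print(round(v,2),f.round(1),d.round(2).tolist())
E
python3 - <<'E'
from plan import *
P=path(.6,15)
P=[(0,np.array([-32,34.]),29),(0,np.array([-34,17.]),29)]+P
rows('a',P)
E
```

```text
0 [-32.  34.] [2.22, -0.16, 1.32]
0 [-34.  17.] [2.38, -1.86, 1.43]
0.6 [-32.8  15.2] [2.28, -2.04, 1.37]
0.78 [-28.5  19.7] [1.91, -1.59, 1.16]
0.96 [-25.7  23.3] [1.65, -1.23, 1.02]
1.14 [-22.   25.9] [1.33, -0.97, 0.84]
1.33 [-17.1  28.2] [0.91, -0.74, 0.59]
1.51 [-11.5  29.4] [0.43, -0.62, 0.3]
1.69 [-5.  29.4] [-0.13, -0.62, -0.05]
1.87 [ 2.1 27.9] [-0.73, -0.77, -0.42]
2.05 [11.  23.8] [-1.47, -1.18, -0.9]
2.23 [18.7 18.4] [-2.12, -1.72, -1.32]
2.41 [23.6 13.6] [-2.54, -2.2, -1.57]
2.6 [27.1  9.9] [-2.85, -2.57, -1.74]
2.78 [28.8  5.6] [-3.01, -3.0, -1.81]
2.96 [29.6  0.7] [-3.1, -3.49, -1.83]
3.14 [29.4 -4.5] [-3.1, -4.01, -1.79]
```

Call:
play_rows --steps '[{"dp": [1.1,-0.1,0.7],"twist": 0,"grip": 6.0},{"dp": [2.2,-0.15,1.3],"twist": 0,"grip": 6.0},{"dp": [2.4,-1.9,1.4],"twist": 0,"grip": 6.0},{"dp": [2.3,-2.05,1.35],"twist": 0,"grip": 6.0},{"dp": [1.9,-1.65,1.15],"twist": 0,"grip": 6.0},{"dp": [1.65,-1.35,1.0],"twist": 0,"grip": 6.0},{"dp": [1.35,-1.1,0.8],"twist": 0,"grip": 6.0},{"dp": [0.9,-0.9,0.6],"twist": 0,"grip": 6.0},{"dp": [0.4,-0.8,0.3],"twist": 0,"grip": 6.0},{"dp": [-0.15,-0.8,-0.05],"twist": 0,"grip": 6.0},{"dp": [-0.75,-0.9,-0.4],"twist": 0,"grip": 6.0},{"dp": [-1.45,-1.2,-0.9],"twist": 0,"grip": 6.0},{"dp": [-2.1,-1.7,-1.3],"twist": 0,"grip": 6.0}]'

```text
time_s: 6.05
position: [0.5421, 0.0947, 0.1741]
tcp_rot: [[-0.999, 0.052, -0.001], [0.052, 0.999, 0.001], [0.001, 0.001, -1.0]]
contact_force: [-1.3, 4.4, -2.4]
finger_gap: 0.69
```

```bash
cat >> nuts.py <<'E'
def snap(tag,zoom=None):
    p=capture('scene');save(p,'s'+tag);a=cv2.imread(f'pics/s{tag}.png')
    cv2.imwrite(f'pics/s{tag}z.png',cv2.resize(a[135:240,185:325],(800,600),interpolation=cv2.INTER_CUBIC));nuts(p);return p
E
python3 - <<'E'
from nuts import *
P=path(.6,15);rows('a',P[-6:])
print(get_state()['contact_force'])
snap('4')
E
```

```text
2.23 [18.7 18.4] [-0.11, -0.07, -0.1]
2.41 [23.6 13.6] [-0.53, -0.55, -0.35]
2.6 [27.1  9.9] [-0.84, -0.92, -0.52]
2.78 [28.8  5.6] [-1.0, -1.35, -0.59]
2.96 [29.6  0.7] [-1.08, -1.84, -0.61]
3.14 [29.4 -4.5] [-1.08, -2.36, -0.57]
[-1.28997571  4.35291998 -2.44450604]
a no yellow 1
b yellow at -8.2 22.9 h 44.6 v= 0.44 60
c yellow at -6.4 25.0 h 44.5 v= 0.53 85
d yellow at -18.4 16.9 h 46.3 v= -0.04 33
```

View pics/s4z.png

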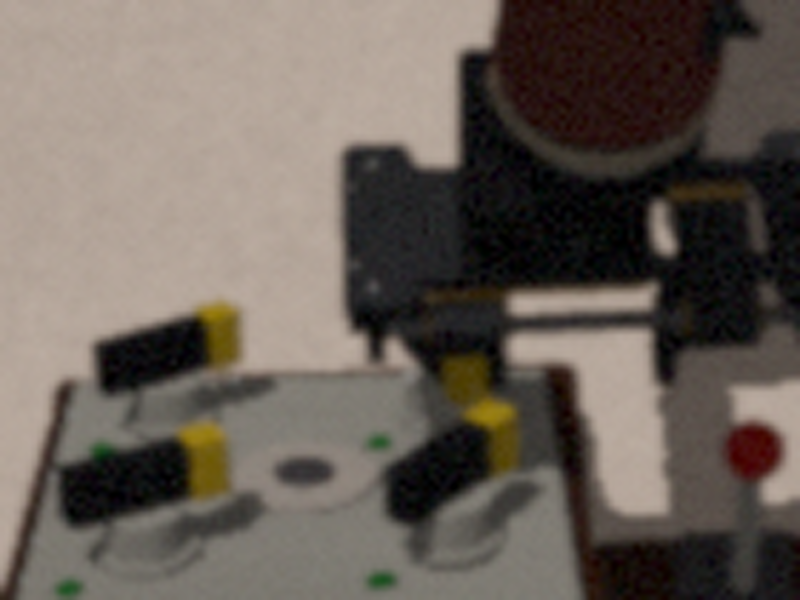

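Nut a's yellow end now points uphill at (465,380). I'll finish this push and then lift off.

Call:
play_rows --steps '[{"dp": [-0.5,-0.5,-0.35],"twist": 0,"grip": 6.0},{"dp": [-0.85,-0.9,-0.5],"twist": 0,"grip": 6.0},{"dp": [-1.0,-1.35,-0.6],"twist": 0,"grip": 6.0},{"dp": [-1.1,-1.9,-0.6],"twist": 0,"grip": 6.0},{"dp": [-1.1,-2.5,-0.55],"twist": 0,"grip": 6.0},{"dp": [-1.1,-2.5,-0.55],"twist": 0,"grip": 6.0}]'

```text
time_s: 6.85
position: [0.5524, 0.0687, 0.1802]
tcp_rot: [[-0.999, 0.053, 0.002], [0.053, 0.999, 0.001], [-0.002, 0.001, -1.0]]
contact_force: [0.3, 6.0, -0.6]
finger_gap: 0.692
```

Run:
```python
from nuts import *
P=path(.6,15);rows('a',P[-1:])
print(get_state()['contact_force'])
rows('c',[(0,path()[0][1],30+73)])
p=snap('5')
```

```text
3.14 [29.4 -4.5] [0.09, 0.18, 0.04]
[ 0.34532225  5.96307956 -0.60676343]
0 [-31.4  -9.9] [0.07, -19.44, -9.62]
a no yellow 0
b yellow at -8.8 22.9 h 44.3 v= 0.42 60
c yellow at -6.5 25.2 h 44.8 v= 0.53 85
d yellow at -13.8 15.8 h 46.0 v= 0.07 19
```

View pics/s5z.png

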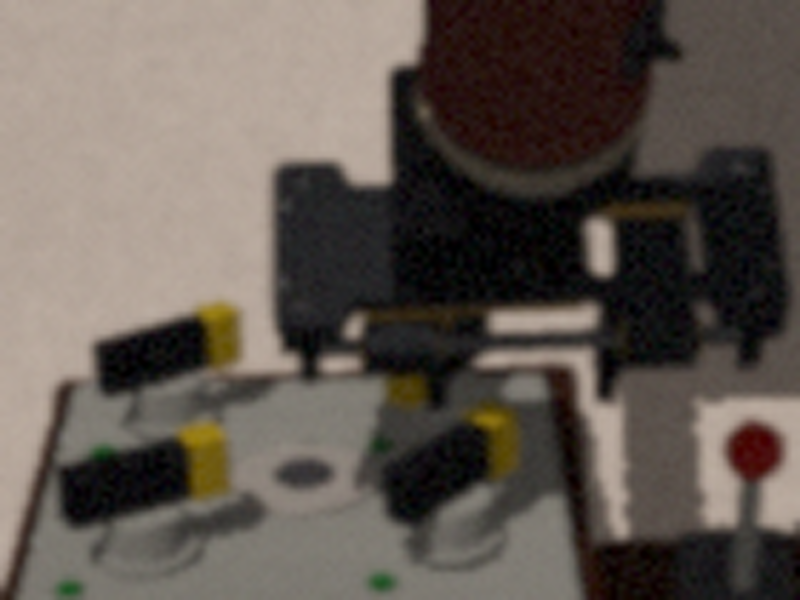

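Call:
play_rows --steps '[{"dp": [-0.2,0.6,-0.2],"twist": 0,"grip": 6.0},{"dp": [-0.3,0.8,-2.5],"twist": 0,"grip": 6.0},{"dp": [-0.3,0.8,-8],"twist": 0,"grip": 6.0},{"dp": [0,-5,-9.7],"twist": 0,"grip": 6.0},{"dp": [0,-11,-9.7],"twist": 0,"grip": 6.0},{"dp": [0.1,-17,-9.7],"twist": 0,"grip": 6.0},{"dp": [0.1,-19.5,-9.7],"twist": 0,"grip": 6.0},{"dp": [0.1,-19.5,-9.7],"twist": 0,"grip": 6.0},{"dp": [0.1,-19.5,-9.7],"twist": 0,"grip": 6.0}]'

```text
time_s: 8.02
position: [0.5404, -0.1261, 0.2769]
tcp_rot: [[-0.999, 0.053, 0.0], [0.053, 0.999, -0.0], [-0.0, -0.0, -1.0]]
contact_force: [-0.4, 0.0, 0.4]
finger_gap: 0.692
```

Run:
```python
from nuts import *
rows('c',path(-.25,19))
print(get_state()['contact_force'])
p=snap('6');p=capture('top');save(p,'t6');nuts(p)
i=cv2.imread('pics/t6.png');cv2.imwrite('pics/t6z.png',cv2.resize(i[100:220,180:340],(800,600),interpolation=cv2.INTER_CUBIC))
```

```text
-0.25 [-31.4  -9.9] [-4.25, 0.05, 6.05]
-0.06 [-34.1  -5.7] [-4.04, 0.47, 6.21]
0.13 [-35.7  -0.4] [-3.91, 1.0, 6.32]
0.32 [-35.9   5.6] [-3.92, 1.61, 6.36]
0.5 [-34.3  12. ] [-4.07, 2.25, 6.3]
0.69 [-30.8  17.6] [-4.38, 2.8, 6.13]
0.88 [-27.1  21.8] [-4.7, 3.22, 5.94]
1.07 [-23.6  24.9] [-5.01, 3.54, 5.77]
1.26 [-19.1  27.4] [-5.4, 3.78, 5.54]
1.45 [-13.5  29.1] [-5.88, 3.96, 5.25]
1.63 [-7.1 29.4] [-6.42, 3.99, 4.92]
1.82 [ 0.3 28.5] [-7.05, 3.89, 4.52]
2.01 [ 9.  24.9] [-7.78, 3.54, 4.05]
2.2 [17.4 19.4] [-8.49, 2.99, 3.6]
2.39 [23. 14.] [-8.97, 2.45, 3.31]
2.58 [26.7 10.4] [-9.3, 2.08, 3.12]
2.76 [28.7  5.9] [-9.48, 1.64, 3.04]
2.95 [29.6  0.9] [-9.57, 1.13, 3.02]
3.14 [29.4 -4.5] [-9.58, 0.59, 3.06]
[-0.40581672  0.00991606  0.39028241]
a yellow at 23.9 -13.9 h 40.5 v= 2.88 73
b yellow at -10.7 20.3 h 45.0 v= 0.3 13
c no yellow 1
d yellow at -16.9 16.8 h 46.2 v= -0.0 51
a yellow at 17.3 -13.7 h 42.7 v= 3.02 94
b yellow at -11.1 26.1 h 45.9 v= 0.38 19
c no yellow 0
d yellow at -18.9 13.3 h 47.6 v= -0.17 63
```

View pics/s6z.png

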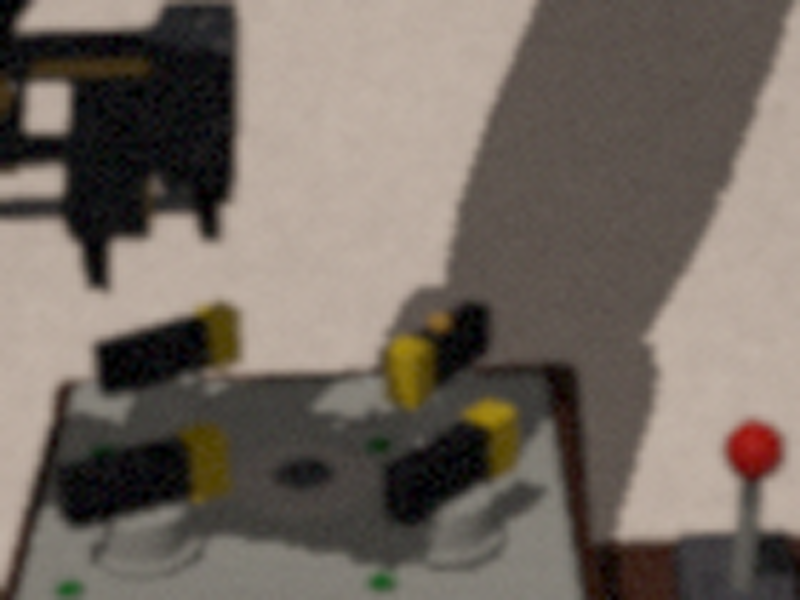

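View pics/t6z.png

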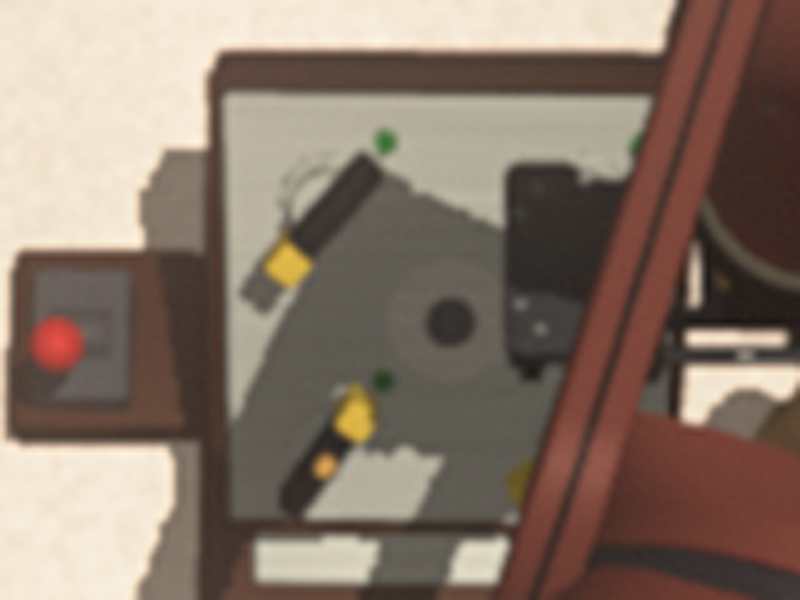

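```bash
cat > nuts2.py <<'E'
from nuts import *
def ang(p,nut,dh=3.5):
    C=cloud(p);rgb=p['pixels'].astype(int);D=(C-M)
    a,b=NUT[nut];x=D@px*1000-a;y=D@Y*1000-b;h=D@pn*1000
    near=(np.hypot(x,y)<40)&(h>25)&(h<52)&(p['range_z']>0)
    if near.sum()<40: print(nut,'few',near.sum());return
    top=np.percentile(h[near],92);m=near&(h>top-dh)
    k,lab,st,_=cv2.connectedComponentsWithStats(m.astype(np.uint8));i=1+st[1:,4].argmax();m=lab==i
    L=np.stack([x[m],y[m]],-1);c=L.mean(0);w=np.linalg.svd(L-c,full_matrices=False)[2][0]
    r=cv2.minAreaRect(L.astype(np.float32))
    col=rgb[m];ye=(col[:,0]>col[:,2]*1.5)&(col[:,0]>90)
    if ye.sum()>3 and (L[ye].mean(0)-c)@w<0:w=-w
    v=(np.radians(135)-np.arctan2(w[1],w[0])+np.pi)%(2*np.pi)-np.pi
    print(nut,'ctr',np.round(r[0],1),'size',np.round(r[1],0),'top',round(top,1),'n',m.sum(),'v',round(v%(2*np.pi) if v<-1 else v,3))
E
python3 - <<'E'
from nuts2 import *
for n in('top','scene'):
    p=dict(np.load(f'/tmp/{n}0.npz'));[ang(p,k) for k in'abcd']
for n in('top','scene'):
    p=capture(n);print(n);[ang(p,k) for k in'abd']
E
```

```text
a ctr [-0.9 -1.8] size [15. 65.] top 46.6 n 127 v 0.432
b ctr [-0.5 -0.9] size [16. 64.] top 46.7 n 130 v 0.21
c ctr [-0.3 -0.4] size [17. 64.] top 46.4 n 152 v 0.308
d ctr [-1.9 -1.6] size [15. 64.] top 47.6 n 135 v -0.092
a ctr [1.6 1.8] size [16. 66.] top 44.5 n 83 v 0.451
b ctr [1.4 1. ] size [20. 63.] top 44.8 n 81 v 0.207
c ctr [1.  0.6] size [18. 64.] top 44.5 n 115 v 0.314
d ctr [-1.   1.7] size [16. 66.] top 45.6 n 108 v -0.064
top
a ctr [-9.   3.3] size [11. 38.] top 43.3 n 56 v 2.982
b few 24
d ctr [-1.3 -2. ] size [15. 65.] top 47.4 n 152 v -0.092
scene
a ctr [2.  0.4] size [15. 62.] top 41.0 n 69 v 2.949
b ctr [1.  0.6] size [17. 63.] top 44.5 n 83 v 0.256
d ctr [-0.6  1.6] size [16. 66.] top 45.5 n 110 v -0.073
```

Nut a reads ≈2.96, just inside its window, so I'll touch it up later. Now nut c, using the left finger and pushing a little further at the end.

Call:
play_rows --steps '[{"dp": [-4.2,0,2],"twist": 0,"grip": 6.0},{"dp": [-4.2,0,6.1],"twist": 0,"grip": 6.0},{"dp": [-4.0,0.5,6.2],"twist": 0,"grip": 6.0},{"dp": [-3.9,1.0,6.3],"twist": 0,"grip": 6.0},{"dp": [-3.9,1.6,6.35],"twist": 0,"grip": 6.0},{"dp": [-4.1,2.2,6.3],"twist": 0,"grip": 6.0},{"dp": [-4.4,2.75,6.1],"twist": 0,"grip": 6.0},{"dp": [-4.7,3.15,5.95],"twist": 0,"grip": 6.0},{"dp": [-5.0,3.45,5.75],"twist": 0,"grip": 6.0},{"dp": [-5.4,3.65,5.55],"twist": 0,"grip": 6.0},{"dp": [-5.9,3.8,5.25],"twist": 0,"grip": 6.0},{"dp": [-6.4,3.8,4.9],"twist": 0,"grip": 6.0},{"dp": [-7.05,3.75,4.5],"twist": 0,"grip": 6.0},{"dp": [-7.8,3.5,4.05],"twist": 0,"grip": 6.0},{"dp": [-8.5,2.95,3.6],"twist": 0,"grip": 6.0}]'

```text
time_s: 10.1
position: [0.6265, -0.0999, 0.2405]
tcp_rot: [[-0.999, 0.052, -0.001], [0.052, 0.999, 0.002], [0.001, 0.002, -1.0]]
contact_force: [-1.9, 3.8, -2.0]
finger_gap: 0.688
```

Run:
```python
from nuts2 import *
rows('c',path(2.2,7,3.34))
print(get_state()['contact_force'])
p=snap('7');[ang(p,k) for k in'abcd']
```

```text
2.2 [17.4 19.4] [-0.04, -0.08, -0.04]
2.39 [23.1 14. ] [-0.53, -0.62, -0.34]
2.58 [26.8 10.3] [-0.85, -1.0, -0.53]
2.77 [28.7  5.8] [-1.03, -1.45, -0.61]
2.96 [29.6  0.7] [-1.12, -1.95, -0.63]
3.15 [29.3 -4.8] [-1.12, -2.5, -0.58]
3.34 [ 27.7 -10.4] [-1.01, -3.06, -0.46]
[-1.94351724  3.83808428 -2.04216265]
a yellow at 23.9 -14.0 h 39.7 v= 2.89 77
b no yellow 0
c no yellow 7
d no yellow 4
a ctr [ 2.  -0.6] size [16. 65.] top 40.7 n 71 v 2.966
b ctr [12.8 -8.2] size [ 4. 13.] top 43.6 n 11 v 0.398
c ctr [-5.5 -0.8] size [23. 12.] top 42.0 n 24 v 2.061
d ctr [0.7 1.1] size [17. 64.] top 45.5 n 108 v 3.068
```

View pics/s7z.png

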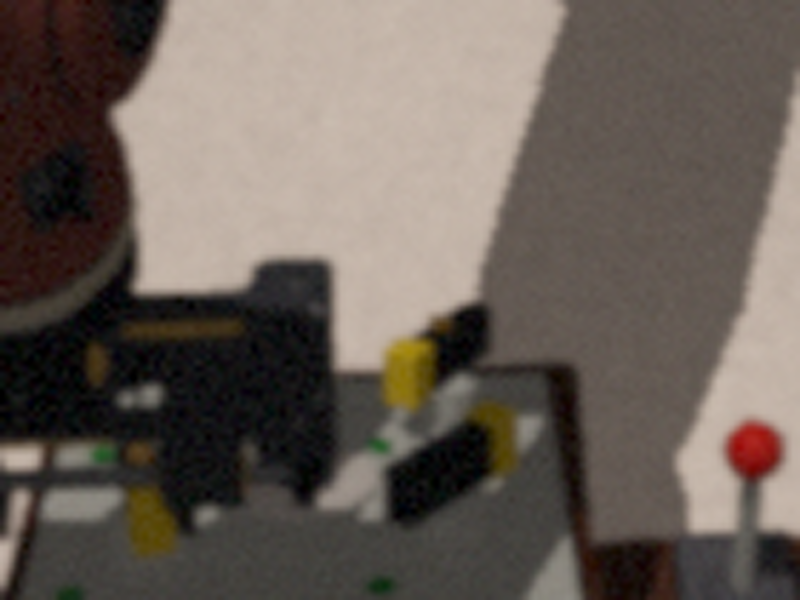

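Nut c's yellow end now points uphill at (152,520). I'll finish its turn.

Call:
play_rows --steps '[{"dp": [-0.5,-0.6,-0.35],"twist": 0,"grip": 6.0},{"dp": [-0.85,-1.0,-0.5],"twist": 0,"grip": 6.0},{"dp": [-1.05,-1.45,-0.6],"twist": 0,"grip": 6.0},{"dp": [-1.1,-1.95,-0.6],"twist": 0,"grip": 6.0},{"dp": [-1.1,-2.5,-0.55],"twist": 0,"grip": 6.0},{"dp": [-1.0,-3.0,-0.45],"twist": 0,"grip": 6.0},{"dp": [-1.0,-3.0,-0.45],"twist": 0,"grip": 6.0},{"dp": [-1.3,-2.3,-0.6],"twist": 0,"grip": 6.0},{"dp": [-1.3,-2.3,-3],"twist": 0,"grip": 6.0},{"dp": [-1.3,-2.3,-7],"twist": 0,"grip": 6.0}]'

```text
time_s: 11.4
position: [0.6376, -0.1251, 0.3094]
tcp_rot: [[-0.999, 0.053, -0.004], [0.053, 0.999, -0.0], [0.004, -0.001, -1.0]]
contact_force: [0.3, 0.4, 0.7]
finger_gap: 0.69
```

Run:
```python
from nuts2 import *
rows('a',[(0,np.array([36,6]),24+70),(0,np.array([36,6]),24)]+path(2.76,4,3.33))
p=snap('8');[ang(p,k) for k in'abcd']
p=capture('top');nuts(p);[ang(p,k) for k in'abcd']
```

```text
0 [36  6] [13.06, 20.14, 6.89]
0 [36  6] [9.03, 20.14, 12.61]
2.76 [28.7  6. ] [9.67, 20.14, 12.97]
2.95 [29.6  1. ] [9.57, 19.64, 12.95]
3.14 [29.4 -4.5] [9.57, 19.09, 12.99]
3.33 [ 27.8 -10.1] [9.68, 18.53, 13.11]
a yellow at 27.3 -15.2 h 38.7 v= 2.86 70
b no yellow 0
c yellow at 10.5 -12.7 h 40.6 v= -3.05 46
d no yellow 5
a ctr [3.3 1.2] size [17. 65.] top 40.6 n 74 v 2.964
b few 0
c ctr [ 2.8 -0.4] size [16. 62.] top 40.0 n 93 v 3.267
d ctr [-0.5  0.8] size [16. 65.] top 45.5 n 105 v 3.058
a yellow at 19.5 -15.9 h 42.4 v= 3.04 73
b no yellow 0
c no yellow 0
d yellow at -19.5 15.5 h 47.8 v= -0.11 45
a ctr [ 4.8 -6.3] size [15. 53.] top 43.0 n 95 v 2.963
b few 0
c few 2
d ctr [-1.5 -2.3] size [15. 64.] top 47.7 n 137 v -0.067
```

View pics/s8z.png

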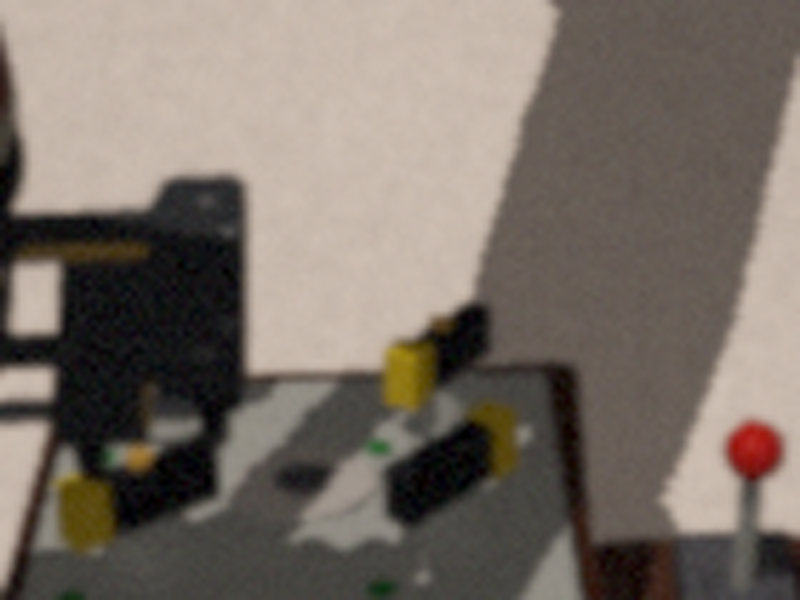

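Nut c reads 3.27, inside its window. I'll nudge nut a from 2.96 to about 3.1.

Call:
play_rows --steps '[{"dp": [4,6,0],"twist": 0,"grip": 6.0},{"dp": [8,12,2],"twist": 0,"grip": 6.0},{"dp": [11,18,5],"twist": 0,"grip": 6.0},{"dp": [11.5,20.2,9],"twist": 0,"grip": 6.0},{"dp": [9.1,20.2,12.3],"twist": 0,"grip": 6.0},{"dp": [9.1,20.2,12.6],"twist": 0,"grip": 6.0},{"dp": [9.6,20.1,13.0],"twist": 0,"grip": 6.0},{"dp": [9.6,19.6,13.0],"twist": 0,"grip": 6.0},{"dp": [9.6,19.1,13.0],"twist": 0,"grip": 6.0},{"dp": [9.7,18.5,13.1],"twist": 0,"grip": 6.0},{"dp": [9.7,18.5,13.1],"twist": 0,"grip": 6.0},{"dp": [9.5,19.2,12.9],"twist": 0,"grip": 6.0},{"dp": [9.5,19.2,8],"twist": 0,"grip": 6.0},{"dp": [9.5,19.2,4],"twist": 0,"grip": 6.0}]'

```text
time_s: 13.25
position: [0.5536, 0.0719, 0.2715]
tcp_rot: [[-0.999, 0.053, -0.001], [0.053, 0.999, -0.001], [0.001, -0.001, -1.0]]
contact_force: [0.4, -0.9, 0.7]
finger_gap: 0.688
```

Run:
```python
from nuts2 import *
print(get_state()['contact_force'])
rows('b',[(0,path()[0][1],30+73)])
for n in('top','scene'):
    p=capture(n);print(n);[ang(p,k) for k in'abcd']
```

```text
[ 0.3971484  -0.88314182  0.72123273]
0 [-31.4  -9.9] [9.7, -19.77, 6.22]
top
a ctr [-2.4 -0.1] size [11. 16.] top 43.7 n 26 v 0.225
b ctr [-0.6 -0.8] size [15. 65.] top 46.7 n 132 v 0.201
c ctr [-5.2  4.3] size [14. 35.] top 42.4 n 56 v 3.253
d few 0
scene
a ctr [ 1.1 -2.6] size [19. 62.] top 40.6 n 74 v 3.087
b ctr [0.8 1.5] size [17. 65.] top 44.1 n 91 v 0.24
c ctr [ 2.5 -0.3] size [15. 63.] top 40.0 n 109 v 3.274
d ctr [0.4 0.2] size [15. 67.] top 45.5 n 110 v 3.066
```

Run:
```python
from nuts2 import *
rows('b',path(-.25,19))
```

```text
-0.25 [-31.4  -9.9] [5.91, -19.78, 12.6]
-0.06 [-34.1  -5.7] [6.13, -19.36, 12.75]
0.13 [-35.7  -0.4] [6.25, -18.83, 12.87]
0.32 [-35.9   5.6] [6.25, -18.23, 12.91]
0.5 [-34.3  12. ] [6.1, -17.59, 12.85]
0.69 [-30.8  17.6] [5.78, -17.03, 12.67]
0.88 [-27.1  21.8] [5.46, -16.61, 12.49]
1.07 [-23.6  24.9] [5.15, -16.3, 12.33]
1.26 [-19.1  27.4] [4.76, -16.05, 12.1]
1.45 [-13.5  29.1] [4.27, -15.88, 11.81]
1.63 [-7.1 29.4] [3.73, -15.85, 11.48]
1.82 [ 0.3 28.5] [3.1, -15.95, 11.09]
2.01 [ 9.  24.9] [2.36, -16.3, 10.63]
2.2 [17.4 19.4] [1.65, -16.85, 10.18]
2.39 [23. 14.] [1.17, -17.39, 9.89]
2.58 [26.7 10.4] [0.84, -17.76, 9.71]
2.76 [28.7  5.9] [0.66, -18.2, 9.63]
2.95 [29.6  0.9] [0.56, -18.71, 9.61]
3.14 [29.4 -4.5] [0.56, -19.25, 9.65]
```

Call:
play_rows --steps '[{"dp": [2.5,-6,0],"twist": 0,"grip": 6.0},{"dp": [5,-12,2],"twist": 0,"grip": 6.0},{"dp": [6.1,-17,5],"twist": 0,"grip": 6.0},{"dp": [6.1,-19.5,9],"twist": 0,"grip": 6.0},{"dp": [6.1,-19.5,12.6],"twist": 0,"grip": 6.0},{"dp": [6.1,-19.4,12.7],"twist": 0,"grip": 6.0},{"dp": [6.2,-18.8,12.8],"twist": 0,"grip": 6.0},{"dp": [6.2,-18.2,12.9],"twist": 0,"grip": 6.0},{"dp": [6.1,-17.6,12.8],"twist": 0,"grip": 6.0},{"dp": [5.8,-17.1,12.7],"twist": 0,"grip": 6.0},{"dp": [5.45,-16.7,12.5],"twist": 0,"grip": 6.0},{"dp": [5.15,-16.4,12.3],"twist": 0,"grip": 6.0},{"dp": [4.75,-16.2,12.1],"twist": 0,"grip": 6.0},{"dp": [4.25,-16.05,11.8],"twist": 0,"grip": 6.0},{"dp": [3.7,-16.0,11.5],"twist": 0,"grip": 6.0},{"dp": [3.1,-16.1,11.1],"twist": 0,"grip": 6.0},{"dp": [2.35,-16.4,10.6],"twist": 0,"grip": 6.0},{"dp": [1.65,-16.9,10.2],"twist": 0,"grip": 6.0}]'

```text
time_s: 15.6
position: [0.5279, -0.095, 0.1683]
tcp_rot: [[-0.999, 0.052, -0.002], [0.052, 0.999, 0.002], [0.002, 0.001, -1.0]]
contact_force: [-2.5, 3.0, -1.5]
finger_gap: 0.688
```

Run:
```python
from nuts2 import *
rows('b',path(2.2,7,3.34))
print(get_state()['contact_force'])
p=snap('9')
```

```text
2.2 [17.4 19.4] [-0.41, -0.05, -0.61]
2.39 [23.1 14. ] [-0.89, -0.59, -0.91]
2.58 [26.8 10.3] [-1.21, -0.97, -1.09]
2.77 [28.7  5.8] [-1.39, -1.42, -1.18]
2.96 [29.6  0.7] [-1.48, -1.92, -1.2]
3.15 [29.3 -4.8] [-1.48, -2.47, -1.15]
3.34 [ 27.7 -10.4] [-1.37, -3.03, -1.03]
[-2.5389064   3.04752269 -1.54535651]
a yellow at -0.2 -1.5 h 42.2 v= -2.21 8
b no yellow 0
c yellow at 18.5 -17.7 h 39.8 v= 3.12 105
d yellow at -17.6 17.5 h 46.0 v= -0.0 49
```

View pics/s9z.png

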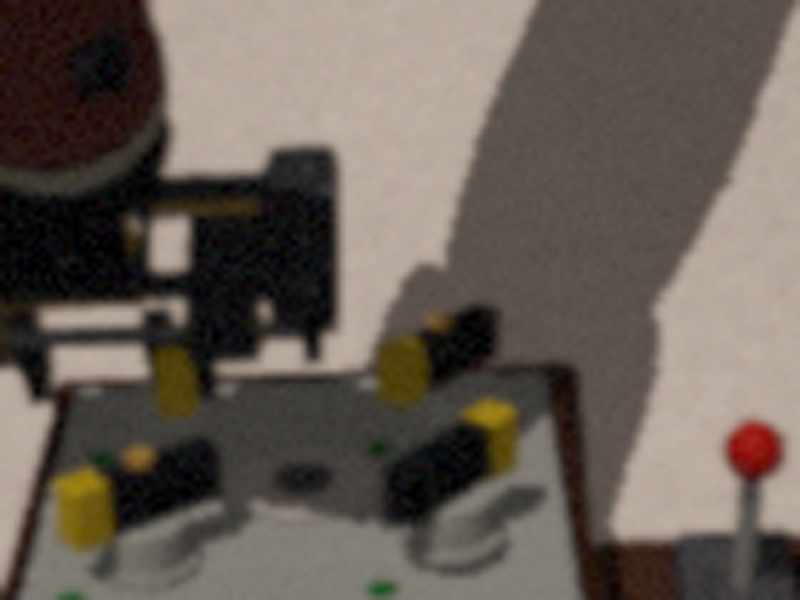

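Nut b's yellow end points uphill at (178,380) and the finger is still behind it. I'll finish this turn.

Call:
play_rows --steps '[{"dp": [-0.5,-0.1,-0.6],"twist": 0,"grip": 6.0},{"dp": [-0.9,-0.6,-0.9],"twist": 0,"grip": 6.0},{"dp": [-1.2,-1.0,-1.1],"twist": 0,"grip": 6.0},{"dp": [-1.4,-1.45,-1.2],"twist": 0,"grip": 6.0},{"dp": [-1.5,-1.95,-1.2],"twist": 0,"grip": 6.0},{"dp": [-1.5,-2.5,-1.15],"twist": 0,"grip": 6.0},{"dp": [-1.45,-2.65,-1.1],"twist": 0,"grip": 6.0},{"dp": [-1.45,-2.65,-1.1],"twist": 0,"grip": 6.0},{"dp": [-1.7,-1.9,-1.3],"twist": 0,"grip": 6.0},{"dp": [-1.7,-1.9,-4],"twist": 0,"grip": 6.0},{"dp": [-1.7,-1.9,-9],"twist": 0,"grip": 6.0},{"dp": [-1.7,5,-12],"twist": 0,"grip": 6.0},{"dp": [-1.7,5,-12],"twist": 0,"grip": 6.0},{"dp": [-1.7,5,-12],"twist": 0,"grip": 6.0}]'

```text
time_s: 17.4
position: [0.548, -0.0467, 0.2887]
tcp_rot: [[-0.999, 0.051, 0.0], [0.051, 0.999, -0.001], [-0.0, -0.001, -1.0]]
contact_force: [-0.1, -0.9, 0.4]
finger_gap: 0.688
```

Run:
```python
from nuts2 import *
rows('d',path(-.25,19))
for n in('top','scene'):
    p=capture(n);print(n);[ang(p,k) for k in'abcd']
```

```text
-0.25 [-31.4  -9.9] [-3.95, 11.18, 7.22]
-0.06 [-34.1  -5.7] [-3.73, 11.6, 7.37]
0.13 [-35.7  -0.4] [-3.61, 12.13, 7.49]
0.32 [-35.9   5.6] [-3.61, 12.74, 7.53]
0.5 [-34.3  12. ] [-3.77, 13.38, 7.46]
0.69 [-30.8  17.6] [-4.08, 13.93, 7.29]
0.88 [-27.1  21.8] [-4.4, 14.35, 7.1]
1.07 [-23.6  24.9] [-4.71, 14.66, 6.94]
1.26 [-19.1  27.4] [-5.1, 14.91, 6.71]
1.45 [-13.5  29.1] [-5.58, 15.08, 6.41]
1.63 [-7.1 29.4] [-6.12, 15.11, 6.08]
1.82 [ 0.3 28.5] [-6.75, 15.01, 5.68]
2.01 [ 9.  24.9] [-7.48, 14.66, 5.21]
2.2 [17.4 19.4] [-8.19, 14.11, 4.76]
2.39 [23. 14.] [-8.67, 13.56, 4.47]
2.58 [26.7 10.4] [-8.99, 13.2, 4.29]
2.76 [28.7  5.9] [-9.18, 12.75, 4.2]
2.95 [29.6  0.9] [-9.27, 12.25, 4.18]
3.14 [29.4 -4.5] [-9.27, 11.71, 4.22]
top
a few 3
b ctr [ 14.9 -18.2] size [15. 21.] top 42.3 n 47 v 3.483
c few 0
d few 32
scene
a ctr [ 2.1 -1.3] size [16. 64.] top 40.5 n 75 v 3.107
b ctr [ 1.3 -0.9] size [19. 65.] top 39.8 n 84 v 3.156
c ctr [ 1.3 -1.3] size [17. 62.] top 39.9 n 109 v 3.282
d ctr [0.3 0.9] size [17. 67.] top 45.6 n 111 v 3.071
```

Nut b reads 3.16. Now nut d, with the right finger and the path shifted a little to the right for its thinner outer side.

Call:
play_rows --steps '[{"dp": [-1,6,2],"twist": 0,"grip": 6.0},{"dp": [-3.4,11,4],"twist": 0,"grip": 6.0},{"dp": [-3.5,11.1,7.3],"twist": 0,"grip": 6.0},{"dp": [-3.5,11.3,7.5],"twist": 0,"grip": 6.0},{"dp": [-3.5,11.9,7.5],"twist": 0,"grip": 6.0},{"dp": [-3.6,12.5,7.5],"twist": 0,"grip": 6.0},{"dp": [-3.75,13.1,7.45],"twist": 0,"grip": 6.0},{"dp": [-4.1,13.6,7.3],"twist": 0,"grip": 6.0},{"dp": [-4.4,14.0,7.1],"twist": 0,"grip": 6.0},{"dp": [-4.7,14.3,6.95],"twist": 0,"grip": 6.0},{"dp": [-5.1,14.5,6.7],"twist": 0,"grip": 6.0},{"dp": [-5.6,14.7,6.4],"twist": 0,"grip": 6.0},{"dp": [-6.1,14.7,6.1],"twist": 0,"grip": 6.0},{"dp": [-6.75,14.6,5.7],"twist": 0,"grip": 6.0},{"dp": [-7.5,14.25,5.2],"twist": 0,"grip": 6.0},{"dp": [-8.2,13.7,4.75],"twist": 0,"grip": 6.0}]'

```text
time_s: 19.5
position: [0.6376, 0.0858, 0.2422]
tcp_rot: [[-0.999, 0.052, 0.001], [0.052, 0.999, 0.001], [-0.001, 0.001, -1.0]]
contact_force: [-0.9, 2.9, -1.5]
finger_gap: 0.685
```

Run:
```python
from nuts2 import *
rows('d',path(2.2,7,3.34))
print(get_state()['contact_force'])
p=snap('10')
```

```text
2.2 [17.4 19.4] [0.08, 0.41, 0.13]
2.39 [23.1 14. ] [-0.4, -0.13, -0.17]
2.58 [26.8 10.3] [-0.73, -0.5, -0.35]
2.77 [28.7  5.8] [-0.91, -0.95, -0.43]
2.96 [29.6  0.7] [-1.0, -1.46, -0.46]
3.15 [29.3 -4.8] [-1.0, -2.01, -0.41]
3.34 [ 27.7 -10.4] [-0.88, -2.57, -0.29]
[-0.94609088  2.89933234 -1.51301006]
a no yellow 0
b yellow at 20.2 -15.8 h 39.4 v= 3.02 84
c yellow at 18.0 -17.1 h 39.7 v= 3.12 110
d no yellow 0
```

View pics/s10z.png

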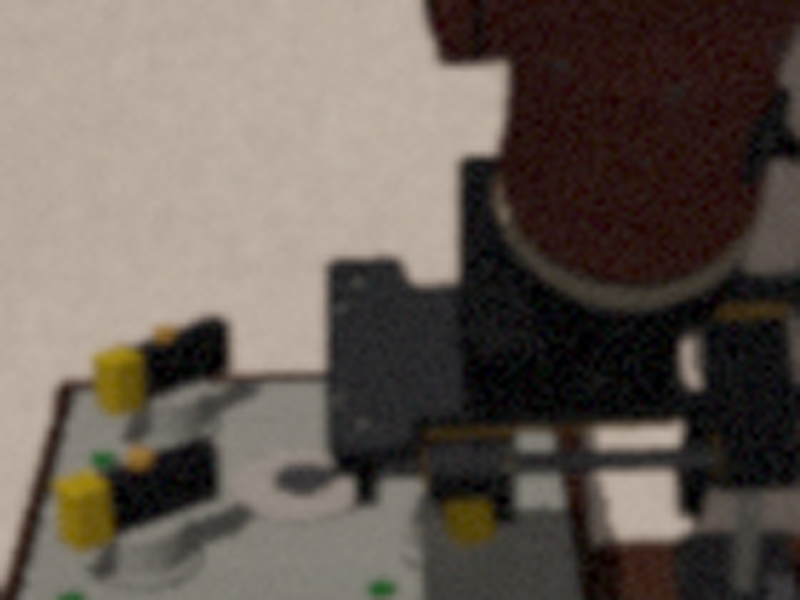

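Nut d points uphill at (470,520). I'll finish it.

Call:
play_rows --steps '[{"dp": [-0.4,-0.4,-0.2],"twist": 0,"grip": 6.0},{"dp": [-0.75,-0.9,-0.35],"twist": 0,"grip": 6.0},{"dp": [-0.9,-1.4,-0.4],"twist": 0,"grip": 6.0},{"dp": [-1.0,-1.9,-0.4],"twist": 0,"grip": 6.0},{"dp": [-0.95,-2.35,-0.35],"twist": 0,"grip": 6.0},{"dp": [-0.9,-2.65,-0.3],"twist": 0,"grip": 6.0},{"dp": [-0.9,-2.65,-0.3],"twist": 0,"grip": 6.0},{"dp": [-1.15,-1.9,-0.5],"twist": 0,"grip": 6.0},{"dp": [-1.15,-1.9,-4],"twist": 0,"grip": 6.0},{"dp": [-1.15,-1.9,-8],"twist": 0,"grip": 6.0},{"dp": [4,4,-8],"twist": 0,"grip": 6.0},{"dp": [10,10,-8],"twist": 0,"grip": 0.0},{"dp": [14,14,-8],"twist": 0,"grip": 0.0},{"dp": [14,14,-8],"twist": 0,"grip": 0.0}]'

```text
time_s: 21.3
position: [0.5032, 0.2343, 0.3218]
tcp_rot: [[-0.999, 0.051, 0.001], [0.051, 0.999, -0.0], [-0.001, -0.0, -1.0]]
contact_force: [0.4, -0.5, 0.4]
finger_gap: 0.43
```

Run:
```python
from nuts2 import *
s=get_state();print(s['position'],s['finger_gap'],s['joint_pos'].round(2))
for n in('top','scene'):
    p=capture(n);print(n);save(p,n+'11');[ang(p,k) for k in'abcd']
    C=cloud(p);rgb=p['pixels'].astype(int)
    r=(rgb[...,0]>110)&(rgb[...,1]<60)&(abs(C[...,1]-.16)<.04)&(abs(C[...,0]-.59)<.06)&(C[...,2]>.12)
    if r.sum():
        v=C[r]-ext(p)[:3,3];print('knob',r.sum(),(C[r]+v/np.linalg.norm(v,axis=1,keepdims=True)*.010).mean(0).round(4))
    m=(p['range_z']>0);D=C-M;x=D@px*1e3;y=D@Y*1e3;h=D@pn*1e3
    q=m&(abs(x)<100)&(abs(y)<100)&(h<5)&(h>-12);A=np.c_[x[q],y[q],np.ones(q.sum())];co=np.linalg.lstsq(A,h[q],rcond=None)[0]
    print('plate h',np.median(h[q]),'slopes deg',np.degrees(co[:2]))
cv2.imwrite('pics/t11z.png',cv2.resize(cv2.imread('pics/top11.png')[80:305,110:410],(800,600),interpolation=cv2.INTER_CUBIC))
```

```text
[0.50316815 0.23425809 0.32180466] 0.4303574448649251 [ 0.29  0.01  1.6  -0.    1.53 -1.23]
top
a ctr [ 15.1 -16.3] size [14. 22.] top 43.2 n 37 v 2.97
b ctr [ 0.6 -3.5] size [15. 62.] top 42.0 n 108 v 3.192
c ctr [ 0.7 -2. ] size [16. 65.] top 42.0 n 115 v 3.281
d ctr [  5.6 -10. ] size [16. 46.] top 42.6 n 93 v 3.201
knob 76 [0.5827 0.1613 0.1513]
plate h -4.349729108068686 slopes deg [-0.08647345  0.09152662]
scene
a ctr [ 0.9 -0.8] size [15. 66.] top 40.7 n 70 v 3.047
b ctr [3.6 0.3] size [18. 64.] top 40.0 n 81 v 3.182
c ctr [ 2.1 -0.9] size [16. 62.] top 39.6 n 111 v 3.276
d ctr [ 2.2 -0.3] size [15. 64.] top 40.2 n 101 v 3.189
knob 50 [0.5808 0.1627 0.153 ]
plate h -5.1489245421958705 slopes deg [-0.15939569  0.04635079]
```

View pics/t11z.png

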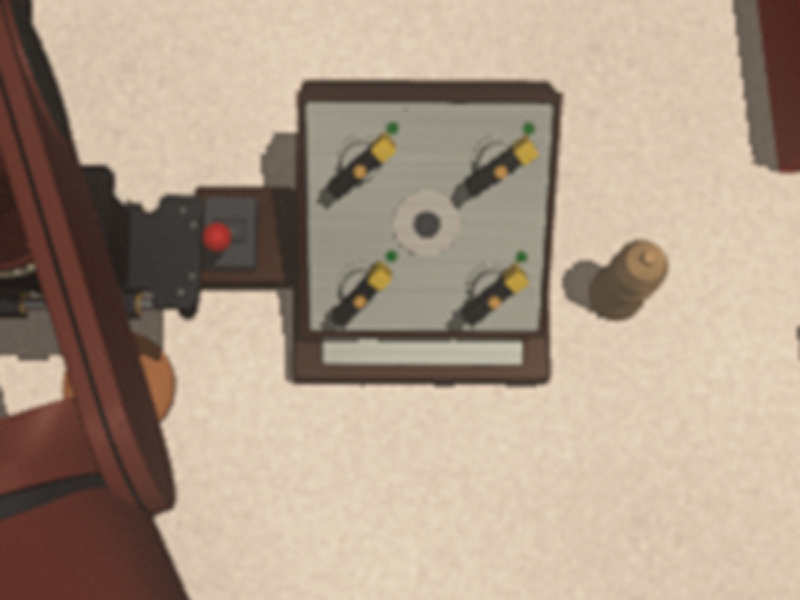

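The top view shows all four yellow ends at their green dots: a≈3.05, b≈3.18, c≈3.28 and d≈3.19. The plate is 5 mm lower and level. The knob is at (0.582, 0.162, 0.152), so next I turn the tool a quarter turn, shut the fingers and come down in front of the knob.

Call:
play_rows --steps '[{"dp": [-2,-3.5,0],"twist": 0.18,"grip": 0},{"dp": [-4.05,-6.9,0],"twist": 0.36,"grip": 0},{"dp": [-4.05,-6.9,0],"twist": 0.54,"grip": 0},{"dp": [-4.05,-6.9,0],"twist": 0.72,"grip": 0},{"dp": [-4.05,-6.9,0],"twist": 0.9,"grip": 0},{"dp": [-4.05,-6.9,0],"twist": 1.08,"grip": 0},{"dp": [-4.05,-6.9,0],"twist": 1.26,"grip": 0},{"dp": [-4.05,-6.9,3],"twist": 1.44,"grip": 0},{"dp": [-4.05,-6.9,8],"twist": 1.57,"grip": 0},{"dp": [-4.05,-6.9,13],"twist": 1.57,"grip": 0},{"dp": [-4.05,-6.9,17.8],"twist": 1.57,"grip": 0},{"dp": [-4.05,-6.9,17.8],"twist": 1.57,"grip": 0}]'

```text
time_s: 22.9
position: [0.5388, 0.1599, 0.1388]
tcp_rot: [[0.053, 0.999, -0.009], [0.999, -0.053, -0.002], [-0.003, -0.008, -1.0]]
contact_force: [-0.6, 0.8, 0.3]
finger_gap: 0.008
```

Run:
```python
from nuts2 import *
s=get_state();print(s['position'],s['finger_gap'],s['contact_force'])
R=s['tcp_rot'];print((R.T@(np.array([.630,.1605,.144])-s['position'])*100).round(2))
p=capture('scene');save(p,'s12')
cv2.imwrite('pics/s12z.png',cv2.resize(cv2.imread('pics/s12.png')[140:290,220:420],(800,600),interpolation=cv2.INTER_CUBIC))
```

```text
[0.53880878 0.15988906 0.13879529] 0.008343120067926417 [-0.60604542  0.81893252  0.33939601]
[ 0.54  9.1  -0.6 ]
```

View pics/s12z.png

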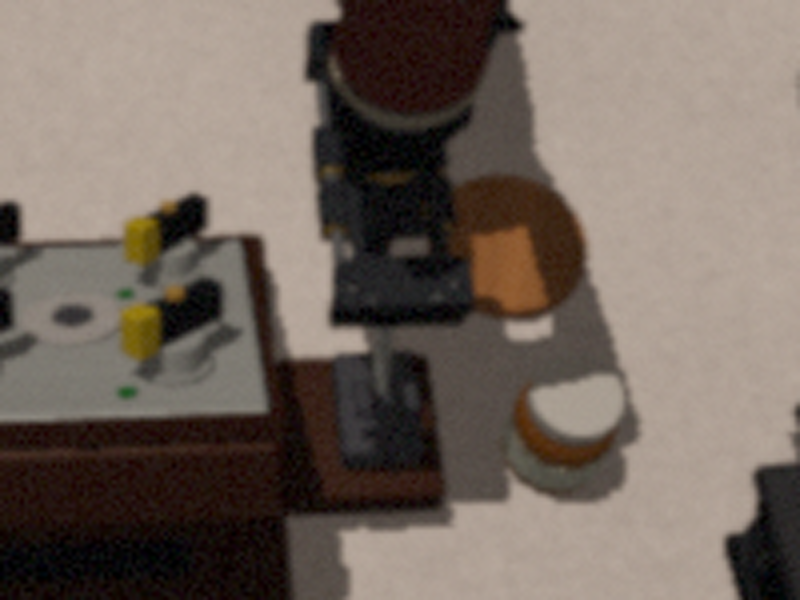

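The gripper is in front of the lever, and the rod shows at (380,360), clear of the head, jar and slice. I'll push it back.

Call:
play_rows --steps '[{"dp": [0.2,1.0,-0.4],"twist": 0,"grip": 0},{"dp": [0.3,2.2,-0.5],"twist": 0,"grip": 0},{"dp": [0.4,3.4,-0.5],"twist": 0,"grip": 0},{"dp": [0.4,4.6,-0.5],"twist": 0,"grip": 0},{"dp": [0.4,5.8,-0.5],"twist": 0,"grip": 0},{"dp": [0.4,7.0,-0.4],"twist": 0,"grip": 0},{"dp": [0.4,8.0,-0.3],"twist": 0,"grip": 0},{"dp": [0.4,8.8,-0.2],"twist": 0,"grip": 0},{"dp": [0.4,9.3,-0.2],"twist": 0,"grip": 0},{"dp": [0.4,9.3,-0.2],"twist": 0,"grip": 0}]'

```text
time_s: 24.2
position: [0.6345, 0.1607, 0.1447]
tcp_rot: [[0.052, 0.999, -0.001], [0.999, -0.052, -0.0], [-0.0, -0.001, -1.0]]
contact_force: [-0.9, -1.1, 0.1]
finger_gap: 0.007
```

Run:
```python
from nuts2 import *
s=get_state();print(s['position'],s['contact_force'])
p=capture('scene');save(p,'s13')
cv2.imwrite('pics/s13z.png',cv2.resize(cv2.imread('pics/s13.png')[140:290,220:420],(800,600),interpolation=cv2.INTER_CUBIC))
C=cloud(p);rgb=p['pixels'].astype(int)
r=(rgb[...,0]>90)&(rgb[...,1]<50)&(abs(C[...,1]-.16)<.05)&(abs(C[...,0]-.62)<.09)&(C[...,2]>.11)
v=C[r]-ext(p)[:3,3];print('knob',r.sum(),(C[r]+v/np.linalg.norm(v,axis=1,keepdims=True)*.010).mean(0).round(4))
```

```text
[0.63449272 0.16065406 0.14471529] [-0.94445013 -1.11565798  0.14190911]
knob 835 [0.6225 0.1652 0.5092]
```

View pics/s13z.png

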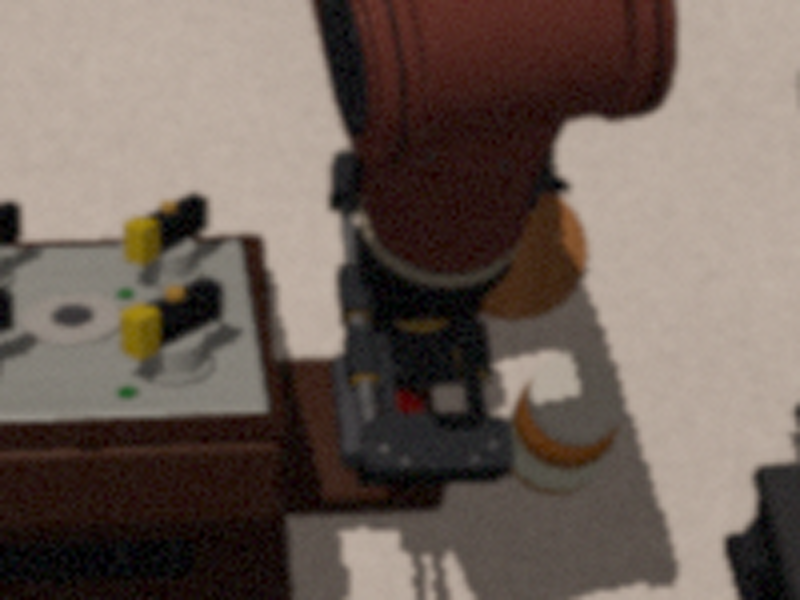

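Call:
play_rows --steps '[{"dp": [0,0.4,0],"twist": 0,"grip": 0},{"dp": [0,0.8,0],"twist": 0,"grip": 0},{"dp": [0,0.8,0],"twist": 0,"grip": 0}]'

```text
time_s: 24.62
position: [0.6358, 0.1608, 0.1446]
tcp_rot: [[0.051, 0.999, -0.016], [0.999, -0.051, -0.001], [-0.002, -0.016, -1.0]]
contact_force: [-27.2, -1.1, 14.3]
finger_gap: 0.008
```

Run:
```python
from nuts2 import *
s=get_state();print(s['position'],s['contact_force'])
for n in('scene','top'):
    p=capture(n)
    C=cloud(p);rgb=p['pixels'].astype(int)
    r=(rgb[...,0]>90)&(rgb[...,1]<50)&(abs(C[...,1]-.16)<.05)&(abs(C[...,0]-.62)<.09)&(C[...,2]>.11)&(C[...,2]<.19)
    if r.sum():
        v=C[r]-ext(p)[:3,3];print('knob',r.sum(),(C[r]+v/np.linalg.norm(v,axis=1,keepdims=True)*.010).mean(0).round(4))
```

```text
[0.63581205 0.1607795  0.14464327] [-27.23991914  -1.13178289  14.33178336]
```

Force jumped to 27 N within 1.3 mm, so the lever is at its end stop. I'll back off, lift and check.

Call:
play_rows --steps '[{"dp": [0,-1.0,0],"twist": 0,"grip": 0},{"dp": [0.5,-3,0],"twist": 0,"grip": 0},{"dp": [0.5,-4,-4],"twist": 0,"grip": 0},{"dp": [0.5,-4,-10],"twist": 0,"grip": 0},{"dp": [4,-10,-16],"twist": 0,"grip": 0},{"dp": [10,-16,-18],"twist": 0,"grip": 0},{"dp": [16,-22,-18],"twist": 0,"grip": 0},{"dp": [20,-24,-18],"twist": 0,"grip": 0},{"dp": [20,-24,-18],"twist": 0,"grip": 0}]'

```text
time_s: 25.85
position: [0.412, 0.3743, 0.3262]
tcp_rot: [[0.051, 0.999, 0.003], [0.999, -0.051, 0.002], [0.002, 0.002, -1.0]]
contact_force: [1.1, 0.5, -0.4]
finger_gap: 0.012
```

Run:
```python
from nuts2 import *
s=get_state();print(s['position'],s['contact_force'],s['time_s'],abs(s['qd']).max())
for n in('scene','top'):
    p=capture(n);save(p,n+'14');print(n);[ang(p,k) for k in'abcd']
    C=cloud(p);rgb=p['pixels'].astype(int)
    r=(rgb[...,0]>90)&(rgb[...,1]<50)&(abs(C[...,1]-.16)<.05)&(abs(C[...,0]-.62)<.09)&(C[...,2]>.11)&(C[...,2]<.19)
    if r.sum():
        v=C[r]-ext(p)[:3,3];print('knob',r.sum(),(C[r]+v/np.linalg.norm(v,axis=1,keepdims=True)*.010).mean(0).round(4))
    m=(p['range_z']>0);D=C-M;x=D@px*1e3;y=D@Y*1e3;h=D@pn*1e3
    q=m&(abs(x)<100)&(abs(y)<100)&(h<5)&(h>-12);A=np.c_[x[q],y[q],np.ones(q.sum())];co=np.linalg.lstsq(A,h[q],rcond=None)[0]
    print('plate h',np.median(h[q]),'slopes deg',np.degrees(co[:2]))
    for o in('pepper_mill','wood_slice','mustard_jar'):
        d=spot_in(o,p)[:1]
        if d: print(o,d[0]['at'])
a=cv2.imread('pics/top14.png')[80:305,110:410];b=cv2.imread('pics/scene14.png')[130:355,120:420]
cv2.imwrite('pics/m14.png',np.hstack([cv2.resize(a,(400,300)),cv2.resize(b,(400,300))]))
```

```text
[0.41198333 0.37428261 0.32624889] [ 1.07513449  0.53765771 -0.35538559] 25.85 0.7402665973372284
scene
a ctr [2.7 0.6] size [15. 65.] top 40.2 n 73 v 3.087
b ctr [ 3.2 -1.2] size [16. 63.] top 40.0 n 81 v 3.177
c ctr [ 2.7 -1.1] size [18. 63.] top 40.0 n 102 v 3.284
d ctr [ 1.7 -1.5] size [17. 64.] top 40.3 n 104 v 3.19
knob 75 [0.6528 0.1593 0.1461]
plate h -5.1649822616225185 slopes deg [-0.16837184  0.08424864]
pepper_mill [164.3, 230.9]
wood_slice [346.0, 206.4]
mustard_jar [362.6, 244.4]
top
a ctr [ 0.7 -2.6] size [16. 65.] top 42.6 n 106 v 3.08
b ctr [ 0.1 -2.9] size [15. 63.] top 42.3 n 112 v 3.177
c ctr [ 4.  -6.5] size [16. 54.] top 42.1 n 100 v 3.287
d ctr [-0.7 -3.5] size [15. 64.] top 42.5 n 118 v 3.201
knob 22 [0.6537 0.1584 0.1453]
plate h -4.42451465374529 slopes deg [-0.13398772  0.05072754]
pepper_mill [344.5, 179.0]
mustard_jar [153.6, 163.3]
```

View pics/m14.png

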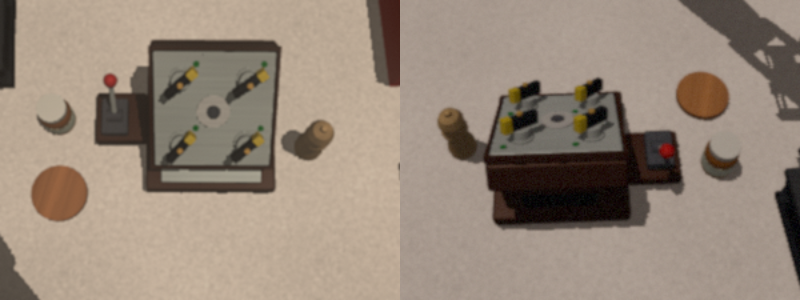

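Everything reads within limits, and the other objects haven't moved. I'll let the arm settle and hand in.

Call:
play_rows --steps '[{"dp": [0,0,0],"twist": 0,"grip": 0},{"dp": [0,0,0],"twist": 0,"grip": 0},{"dp": [0,0,0],"twist": 0,"grip": 0}]'

```text
time_s: 26.62
position: [0.4135, 0.3722, 0.325]
tcp_rot: [[0.053, 0.999, -0.0], [0.999, -0.053, -0.0], [-0.0, -0.0, -1.0]]
contact_force: [0.6, -0.5, 0.1]
finger_gap: 0.003
```

```bash
python3 -c "
from rig import *
print(close_job())"
```

```text
the job is handed in; nothing more can be done
None
```

I turned all four nuts to their green dots in cross order, a then c, then b and d. I then swung the lock lever back to its end stop and handed the job in at about 27 s. No verdict is reported.

| Check | Last reading | Limit |
|---|---|---|
| nut a | 3.08 rad | 2.88–3.40 |
| nut b | 3.18 rad | 2.88–3.40 |
| nut c | 3.28 rad | 2.88–3.40 |
| nut d | 3.20 rad | 2.88–3.40 |
| Plate drop | 4.4 mm (top camera), 5.2 mm (scene camera) | about 5 mm when seated |
| Plate evenness | within 0.2° | 1.1° |
| Lock lever | about 0.97 rad | over 0.85 |

- **Nut a:** the finger slipped past the bar's end partway through the first push, so I repeated it further inboard. That left it near 2.96, and I nudged it to 3.08 after c was done.
- **Nut c:** it is the furthest past its dot, but still inside the window.
- **Lever:** the contact force rose to 27 N within 1.3 mm when the lever reached its stop.
- **Mill, jar and slice:** they show where they started. In the final top picture the detector missed the slice, but it is plainly visible in place there and was found in the scene view.
- **Arm:** it was clear of everything at hand-in.

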